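# Turn a varnished barrel head over in the clamshell cradle

### The job

Turn the barrel head over in the cradle without touching it: fold the cover (black knob) fully shut on it, swing the tray (red knob), head and cover together, fully over to the other side, then fold the empty tray fully back, leaving the head varnished side down in the cover's nest. Leave all the other things alone.

Things in the scene. Friction and masses are not known exactly. Their poses are not given: they have to be found in the camera images.
- cradle: Turnover cradle, fixed to the table: a dark oak foot and two wooden leaves (tray, cover) that fold like a book about one steel axle, 62 mm above the table. Origin: on the table below the middle of the axle. x: along the axle, roughly away from the robot; y: to the side where the tray lies at the start and the shelf stands; z up.
- foot (a point): Top of the cradle's foot (210 mm along x, 12 mm thick, y = -160 to 350 mm), below the axle. Flat leaves rest on blocks 46 mm high, |y| = 35 to 135 mm; nothing else is below the knobs. Steel hinge cheeks at x = +-97 mm, |y| < 15 mm, are 76 mm high. Axes as the cradle's.
- shelf_edge (a point): Middle of the lower inner edge of the cradle's fixed shelf board, which spans x = +-100, y = 190 to 348 mm, underside 180 mm and top 196 mm above the table, on an upright at y = 332 to 348. A knob lying on that side is 118 mm below this edge: reach it with the tool leaning 25 to 45 degrees, the hand to -y over the leaf, fingertips down and to +y.
- hinge_mid (a point): Middle of the hinge axle, 62 mm above the cradle's origin; axes as the cradle's. Both hinges are stiff (0.4 N m friction): a leaf stays at any angle where it is left; its knob takes about 2 to 3 N to move; tray, barrel head and cover together take 4 to 6 N.
- tray (a joint): Angle a of the tray (pale oak, red knob) about the axle, rad: 0 = flat on the cradle's +y side, nest up (the start); pi/2 = upright; 3.1416 (end stop) = nest down over the -y side. Its knob is then, in the cradle's frame, at x = 50, y = 195 cos(a), z = 62 + 195 sin(a) mm.
- cover (a joint): Angle b of the cover (mid-brown, black knob) about the same axle, rad: 0 = flat on the -y side, nest up; pi/2 = upright; 3.1416 (end stop) = shut, nest down on the tray. It starts standing at 1.0 to 1.9. Its knob is then, in the cradle's frame, at x = -50, y = -195 cos(b), z = 62 + 195 sin(b) mm.
- tray_knob (a point): Centre of the tray's red knob: a cylinder 25 mm across, 20 mm long, with steel pins 10 mm across at both ends, 32 mm over the pins along the cradle's x; its 10 mm stem runs 45 mm to the leaf. Pinch the pins' end faces firmly (fingers closing along the cradle's x): so held it pivots and the tool need not turn with the leaf. Axes turn with the leaf.
- cover_knob (a point): Centre of the cover's black knob: same size and stem as the red one. With the leaves shut the two knobs are level and 100 mm apart along x. Axes turn with the leaf.
- tray_leaf (a point): Middle of the tray at the level of the axle. The leaf is 170 mm along the axle, reaches from 12 to 150 mm from it and is 16 mm thick, below the axle's level when flat. The leaves push each other only through the barrel head between them: swinging the tray over carries the cover along; lifting the tray off again leaves cover and head lying.
- cover_leaf (a point): Middle of the cover at the level of the axle; the same leaf as the tray, mirrored.
- felt (a point): Face of the round grey felt pad, 60 mm across, in the cover's nest, standing 4 mm above its floor on a spring (0.5 N/mm). The last 2 to 3 degrees of shutting the leaves squeeze it (2 N at the pad, about 1 N more at the knob), so press until the end stop is felt.
- tray_nest (a point): Centre of the floor of the tray's nest, a square pocket 110 x 110 mm, 9 mm deep, centred 80.5 mm from the axle. z points out of the pocket.
- cover_nest (a point): Centre of the floor of the cover's nest (same pocket as the tray's). z points out of the pocket.
- head: Miniature oak barrel head, a disc 106 mm across, 18 mm thick, about 0.1 kg, loose in the tray's nest at the start. Wine-red varnished face on top, bare oak with a dark stripe below. Origin: centre of the bare face; z points out of the varnished face (up at the start, down at the end).
- head_center (a point): Centre of the barrel head's thickness, 9 mm from either face; axes as the head's.
- jar: Bystander: amber glass jar, 60 mm across, 85 mm tall, standing on the cradle's shelf. Origin: centre of its underside.
- tin: Bystander: small tin, 52 mm across, 70 mm tall, standing on the cradle's shelf. Origin: centre of its underside.
- wine: Bystander: green wine bottle, 74 mm across, 290 mm tall, standing past the shelf end of the cradle. Origin: centre of its underside.
- bowl: Bystander: terracotta bowl, 110 mm across, 50 mm tall, beyond the cradle. Origin: centre of its underside.
- tumbler: Bystander: glass tumbler, 68 mm across, 90 mm tall, beyond the cradle. Origin: centre of its underside.
- mallet: Bystander: hammer lying on the table to the robot's right of the cradle. Origin: centre of its underside.
- bung: Bystander: cork barrel bung, 52 mm across, 35 mm tall, beyond the cradle. Origin: centre of its underside.

How it is judged:
On the way, in this order (a step that is already met when the one before it is completed fails the run):
1. the cover is shut fully over the barrel head in the tray, which still lies flat (value of joint cover above 3.10659 rad and value of joint tray below 0.035 rad), for 0.2 s.
2. tray and cover lie together on the other side, the tray on top, with the barrel head between them (value of joint tray above 3.10659 rad and value of joint cover below 0.035 rad and angle between head's own z axis and vertical above 2.95 rad and distance between head_center and cover_nest below 0.018 m), for 0.2 s.
At the end, for the whole second after the job is handed in: Tray flat again on its own side and cover flat on the other side (each within 0.05 rad), the barrel head at rest in the cover's nest, varnished face down within 0.15 rad, its centre within 18 mm of the middle of the nest's floor (9 to 13 mm of that is height) (value of joint each of tray, cover below 0.05 rad and angle between head's own z axis and vertical above 2.99 rad and distance between head_center and cover_nest below 0.018 m and linear speed of head below 0.02 m/s); the robot touches nothing.
It fails at once if the fingers touch the barrel head (contact force between the fingers and head above 0.5 N).
It fails at once if a bystander (jar, tin, bottle, bowl, tumbler, hammer or bung) is moved by more than 30 mm (distance of any of jar, tin, wine, bowl, tumbler, mallet, bung from where it was at the start of the episode above 0.03 m).
It also fails if it takes over 64 s, if anything falls off the work surface, if the arm or the gripper's body presses on something with over 40 N, if the wrist force passes 120 N, or if a joint passes its speed limit or range.

### The arm

A 6-joint arm with a two-finger parallel gripper is mounted at the origin on the work surface. World frame = base frame: x ahead of the robot, y to its left, z up, the work surface at z = 0. Lengths are in m, angles in rad, forces in N, time in s.
With the tool pointing down it reaches from about 0.35 to 0.975 m from the base axis. Payload 4.9 kg.
Tool frame: the origin (TCP) lies on the mounting face of the last link; the fingertips stand 173 mm ahead of it and the grasp point (between the pads) lies 155 mm ahead of it; x points along the fingers, z is the direction in which the jaws open and shut, and the axes are right-handed (so a half turn about x gives the same grasp; the last joint's range is limited). The gripper opens to 85 mm and grips with 20 to 120 N. Pads are 22 mm wide; open, the fingers measure 114 mm over their backs; the gripper's body (76 mm by 85 mm) begins 54 mm behind the grasp point. The pads swing forward as they close: fully open they stand 13 mm farther back than shut.
Start: joints at [-1.349, 0.053, 1.613, -0, 1.476, -0.119], TCP at [0.209, -0.589, 0.405] pointing down, gripper open.
Joint ranges: [-3.01, 3.01], [-1.01, 2.22], [0.06, 2.58], [-1.02, 4.17], [0.09, 2.62], [-3.14, 3.14]. Speed limits (rad/s): [2.57, 2.57, 3.14, 3.14, 3.14, 3.14].

### API

Orientations are given as a rotation vector (axis times angle).
In Python, from station import get_obs, get_image, get_calibration, finish_job, look_for, masks_of, tip_of gives the robot as it stands.
- The arm moves only by the tool carry_out, never from a script. Its argument "increments" is a list of rows, each a list of 3 entries, a list of its own where there are three numbers: the turn, a rotation vector about the world's x, y, z in units of 0.1 rad (1.0 is 0.1 rad), then the shift along the world's x, y, z in units of 20 mm (1.0 is 20 mm), then the opening, from 0 (shut) to 1 (fully open). A call has 1 to 8 rows; each row shifts and turns the pose as measured when the row begins; what a row does not reach is not made up. A row lasts 1/10 s, in which the tool goes at most 50 mm and 8.59 degrees, less where a joint would pass 70% of its speed; a pose out of reach is approached as far as the arm can. A call with a number of a shift or a turn outside -1 to 1 is refused whole. A call with a gripper value outside its range is refused whole. The fingers move at their own pace and stop on an object; "squeeze" is the grip in N (left out, the last holds). Time passes only in rows, so rows that do not move let the fingers close. It gives the time, the measured TCP pose, the force and the opening at its end, in the units of the state.
- get_obs(): the state, without advancing time (a new reading comes with each control period).
- get_image(name): name is "side" or "top"; returns (picture, depth): 480x640x3 uint8, blue, green, red; 480x640 float32, m along the optical axis (not along the pixel's ray), 0 where there is no reading.
- get_calibration(name): a dict with "fx", "fy", "cx", "cy" (pixels), "k1" (the pictures are not rectified: a ray, as slopes to the right and down, at radius r is drawn at 1 + k1 r^2 times it, then the intrinsics apply), "position" and "orientation" of the camera in the world. Camera axes: x right, y down, z forward; pixel columns grow to the right and rows downward; lengths in m; the calibration is good to about 2 mm. A picture is of the moment at which its call begins. get_calibration takes no time and is no camera call.
- finish_job(): hands the job in, once; it reports no verdict.
Trained networks look in the newest picture that a camera, given by its name, has taken for a name from the list of things; names that differ only in an ending like _2 or _b are one class to them, and where a whole thing is asked for, a point or a joint stands for the part that bears it (a point fixed in the world has none). Each returns a list of dicts, best first, with "p" (0 to 1); they miss things now and then, are a little off and sometimes report something else, mostly with a low value. They report only what shows in the picture. A call takes as long as a camera call.
- look_for(camera, query): "centre" ([column, row] in pixels, amid what is visible of it).
- masks_of(camera, query): "region" (480x640 bool, what is visible of it) and "centre" ([column, row] in pixels, amid what is visible of it).
- tip_of(camera, query): "centre" ([column, row] in pixels: a listed point, or the origin of a listed thing).
The state is a dict: "t": time; "q": joint angles; "dq": joint speeds; "effort": joint torques, N m; "tool_pos": TCP position; "tool_rot": TCP orientation; "contact_force": force on the tool from outside, world axes, zero at the start; "wrist_torque": the same for the moment, N m; "opening": finger opening in m.
Only numpy, scipy, OpenCV 4.12 (cv2) and the standard library are available. Lean on these libraries where they do the work, as an engineer would, in place of code of your own. Each camera call takes 0.05 s, during which the arm holds its last target.

## Working session

There is one attempt and no reset: what is moved stays moved. The work goes in short steps, Python scripts to look and compute and a tool call to move; the robot and the scene stay as the last step left them, time stands still between calls to the robot, and variables do not carry over. Pictures are saved under pics/ and viewed, and the job is handed in when it is done.

Besides the shell and the picture viewer there is one more tool, called after "Call:" as name(argument=value, ...), one argument or row to a line, values as JSON. carry_out: Moves the arm, as the interface text tells. Shifts and turns lie within -1 to 1; 1 stands for 20 mm of shift or 0.1 rad of turn. Its arguments: {"type":"object","properties":{"increments":{"type":"array","items":{"type":"array"}},"squeeze":{"type":"number"}},"required":["increments"]}

```bash
mkdir -p pics; ls; cat > h.py <<'E'
import numpy as np, cv2
from scipy.spatial.transform import Rotation as R
from station import *
def cal(n):
    c=get_calibration(n); o=np.array(c["orientation"],float)
    Rm = R.from_rotvec(o).as_matrix() if o.size==3 else (o.reshape(3,3) if o.size==9 else R.from_quat(o).as_matrix())
    return c,Rm,np.array(c["position"])
def ray(n,uv):
    c,Rm,p=cal(n)
    d=np.array([(uv[0]-c["cx"])/c["fx"],(uv[1]-c["cy"])/c["fy"]])
    s=d.copy()
    for _ in range(30): s=d/(1+c["k1"]*(s@s))
    return p,Rm@np.array([s[0],s[1],1.0])   # scale = depth
def atz(n,uv,z):
    p,d=ray(n,uv); return p+d*(z-p[2])/d[2]
def proj(n,X):
    c,Rm,p=cal(n); q=Rm.T@(np.array(X)-p); s=q[:2]/q[2]; s=s*(1+c["k1"]*(s@s))
    return np.array([c["fx"]*s[0]+c["cx"],c["fy"]*s[1]+c["cy"]])
def tri(a,ua,b,ub):
    p,d=ray(a,ua); q,e=ray(b,ub); d=d/np.linalg.norm(d); e=e/np.linalg.norm(e)
    A=np.stack([d,-e],1); s=np.linalg.lstsq(A,q-p,rcond=None)[0]
    x=p+d*s[0]; y=q+e*s[1]; return (x+y)/2,np.linalg.norm(x-y)
E
python3 - <<'E'
from h import *
for n in("side","top"):
    im,d=get_image(n); cv2.imwrite(f"pics/{n}0.png",im); print(n,get_calibration(n))
print(get_obs())
for q in["tray_knob","cover_knob","hinge_mid","foot","cradle","shelf_edge","tray_nest","head","jar","tin","wine"]:
    for n in("side","top"):
        r=tip_of(n,q); print(q,n,[(np.round(x["centre"],1),round(x["p"],2)) for x in r[:2]])
E
```

```text
pics
side {'fx': 597.7739608914904, 'fy': 597.7739608914904, 'cx': 323.01775145792766, 'cy': 238.38898001605054, 'k1': -0.19902523948919842, 'position': array([0.44544398, 1.13376801, 1.11878855]), 'orientation': array([-0.16044497,  2.79979653, -1.25265306])}
top {'fx': 558.3876443146081, 'fy': 558.3876443146081, 'cx': 309.5111523395391, 'cy': 233.74949145460263, 'k1': 0.004300968330377688, 'position': array([0.43934949, 0.00473091, 1.42288098]), 'orientation': array([-2.13334965,  2.13813256, -0.13535054])}
{'t': 0.1, 'q': array([-1.34899434e+00,  5.32982114e-02,  1.61414297e+00,  7.89741585e-06,
        1.47601903e+00, -1.18964624e-01]), 'dq': array([ 3.58457665e-04,  2.73006582e-04, -3.24142816e-03, -2.58031667e-06,
       -1.76836109e-05,  6.32096112e-05]), 'effort': array([ 4.07483194e-04, -3.94899344e+01, -3.71364534e+01, -4.86587624e-05,
        3.89180146e-03, -3.53819723e-05]), 'tool_pos': array([ 0.20884966, -0.58881693,  0.40358929]), 'tool_rot': array([ 0.9558473 ,  1.35277592, -0.95376749]), 'contact_force': array([-0.82083677, -0.25651735,  0.27380021]), 'wrist_torque'
[... 475 characters left out ...]
p [(array([310.5, 269.4]), 0.75), (array([376.8, 181.5]), 0.63)]
cradle side []
cradle top [(array([310.2, 274.4]), 0.77)]
shelf_edge side [(array([317.6, 277.3]), 0.94)]
shelf_edge top [(array([228.9, 245.7]), 0.88)]
tray_nest side []
tray_nest top [(array([310.8, 274.5]), 0.31)]
head side [(array([335.6, 281. ]), 0.71)]
head top [(array([276.9, 264.4]), 0.86)]
jar side [(array([277.9, 294.7]), 0.77)]
jar top [(array([192.6, 216.9]), 0.81)]
tin side [(array([329.1, 303.5]), 0.6), (array([278.4, 294.8]), 0.3)]
tin top [(array([177.8, 259. ]), 0.66), (array([309.5, 274.9]), 0.65)]
wine side [(array([346.4, 270. ]), 0.63), (array([309.3, 438.8]), 0.57)]
wine top [(array([125.2, 259.1]), 0.86)]
```

View pics/side0.png

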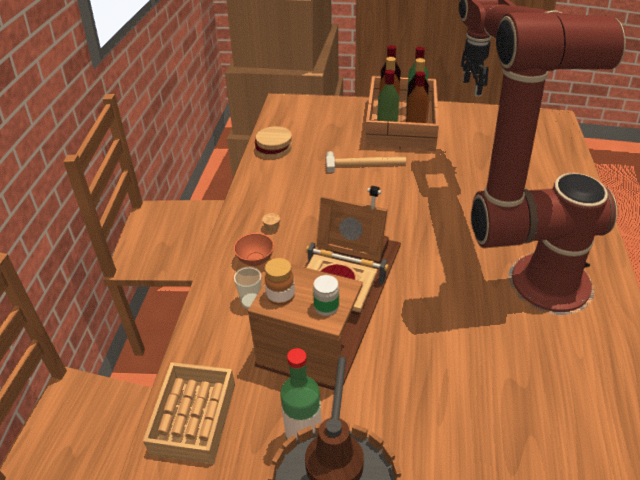

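View pics/top0.png

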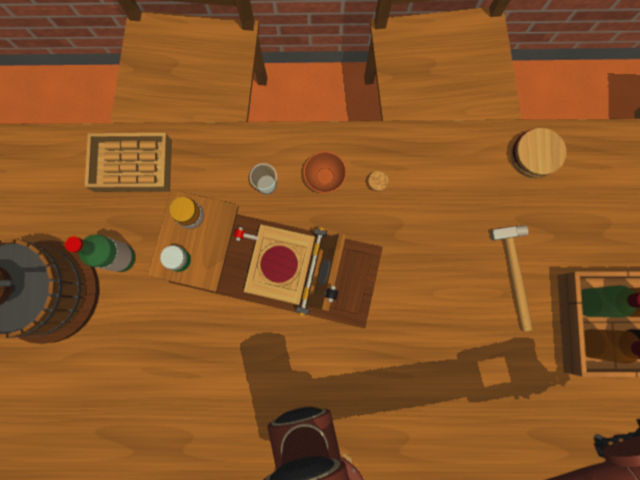

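```bash
python3 - <<'E'
from h import *
print("cover knob",tri("side",[372.8,192.3],"top",[331.5,293.1]))
print("hinge",tri("side",[347,257.6],"top",[310.9,272.7]))
print("foot",tri("side",[346.9,268.5],"top",[310.5,269.4]), atz("top",[310.2,274.4],0))
print("shelf",tri("side",[317.6,277.3],"top",[228.9,245.7]))
print("head",tri("side",[335.6,281.0],"top",[276.9,264.4]))
print("tray knob top@62",atz("top",[240.6,231.2],.062))
print("jar",tri("side",[277.9,294.7],"top",[192.6,216.9]))
print("tin",tri("side",[329.1,303.5],"top",[177.8,259]))
E
```

```text
cover knob (array([ 0.4872407 , -0.01744575,  0.24243216]), np.float64(0.0008678257487624891))
hinge (array([0.54427582, 0.02901879, 0.06373212]), np.float64(0.0004801206271681108))
foot (array([0.54977412, 0.03063139, 0.02659634]), np.float64(0.011734349420801909)) [0.54511679 0.03195108 0.        ]
shelf (array([0.59522246, 0.21251957, 0.1725718 ]), np.float64(0.004868593502797583))
head (array([0.56478377, 0.11231165, 0.06105319]), np.float64(0.0009378919862256181))
tray knob top@62 [0.6477022  0.20274897 0.062     ]
jar (array([0.66355758, 0.29270281, 0.19266992]), np.float64(0.005797058681315632))
tin (array([0.55915109, 0.31856365, 0.20752553]), np.float64(0.010027832414364385))
```

The side view shows the cover standing, with its black knob at (374,191), the tray and head behind the shelf, and the hinge at (347,258). In the top view the red knob is at (239,234), the black knob at (331,294), and the axle runs from (319,233) to (303,310). I'll refine the pose next.

```bash
python3 - <<'E'
from h import *
from scipy.optimize import least_squares
D={}
for n in("side","top"):
    im,d=get_image(n); D[n]=(im,d)
for n,q in[("top","tray_knob"),("top","cover_knob"),("side","cover_knob"),("top","head"),("top","tray_leaf"),("top","cover_leaf"),("side","cover_leaf")]:
    for r in masks_of(n,q)[:2]:
        m=r["region"]; ys,xs=np.nonzero(m)
        dd=D[n][1][m]; print(n,q,round(r["p"],2),np.round(r["centre"],1),m.sum(),xs.min(),xs.max(),ys.min(),ys.max(),np.round(np.median(dd[dd>0]) if (dd>0).any() else 0,3))
    for r in tip_of(n,q)[:2]: print("   tip",n,q,np.round(r["centre"],1),round(r["p"],2))
im=D["top"][0]; cv2.imwrite("pics/topz.png",cv2.resize(im[180:340,140:400],None,fx=3,fy=3,interpolation=cv2.INTER_CUBIC))
im=D["side"][0]; cv2.imwrite("pics/sidez.png",cv2.resize(im[160:340,230:420],None,fx=3.2,fy=3.2,interpolation=cv2.INTER_CUBIC))
E
```

```text
top tray_knob 0.81 [283.9 239.2] 2559 235 316 225 303 1.37
top tray_knob 0.18 [325.  275.5] 1897 305 344 234 309 1.269
   tip top tray_knob [239.4 231.8] 0.85
   tip top tray_knob [187.  216.7] 0.39
   tip top cover_knob [329.1 293.1] 0.84
side cover_knob 0.93 [355.7 227.8] 3734 317 386 186 266 1.498
   tip side cover_knob [371.4 193.7] 0.8
top head 0.6 [278.6 262.2] 1474 257 300 242 285 1.358
   tip top head [279.4 261.2] 0.7
top tray_leaf 0.73 [266.1 244.2] 2710 234 316 225 303 1.37
top tray_leaf 0.48 [278.7 264. ] 1546 258 301 242 286 1.358
top cover_leaf 0.71 [324.7 273.2] 1829 305 344 234 309 1.268
top cover_leaf 0.53 [258.  259.1] 16262 148 382 190 327 1.363
   tip top cover_leaf [319.9 270.3] 0.85
side cover_leaf 0.97 [353.6 226.8] 3712 318 386 186 266 1.499
side cover_leaf 0.5 [337.7 296.6] 14648 248 399 186 388 1.333
   tip side cover_leaf [351.3 227. ] 0.68
   tip side cover_leaf [374.1 190.6] 0.54
```

View pics/topz.png

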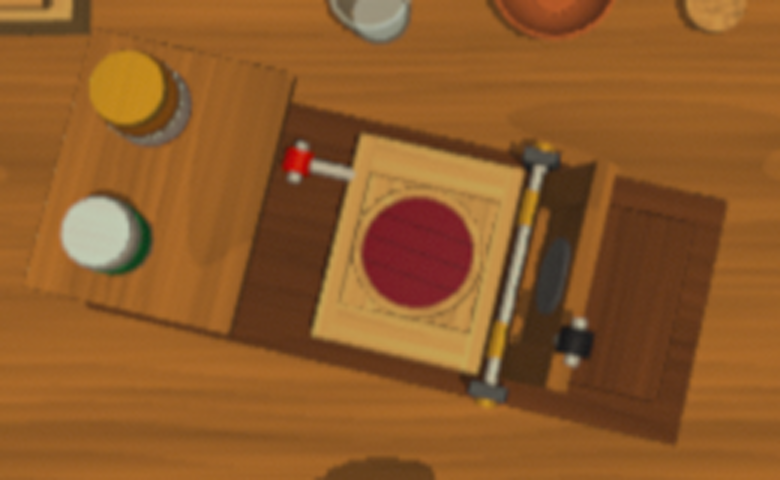

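View pics/sidez.png

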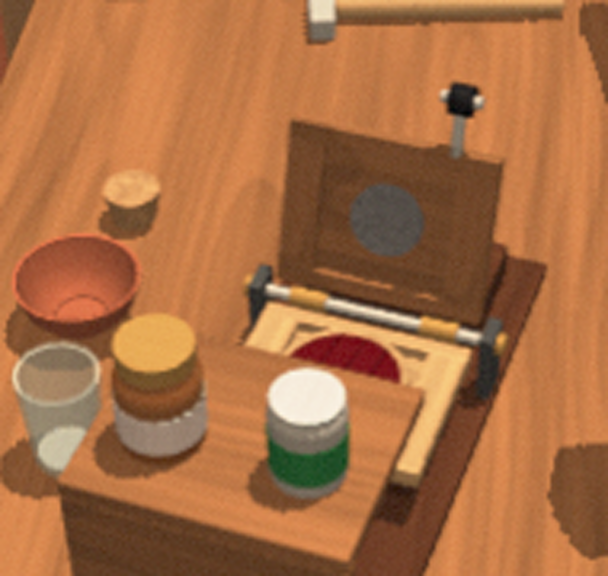

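```bash
python3 - <<'E'
from h import *
from scipy.optimize import least_squares
P=[("top",(239,234),(50,195,62)),("top",(320.3,231.7),(97,0,76)),("top",(302.3,310),(-97,0,76)),("top",(279,264),(0,80.5,71)),
("top",(382.3,246.7),(105,-160,12)),("top",(365.3,327.7),(-105,-160,12)),("top",(260.3,224.3),(85,150,62)),("top",(244,292),(-85,150,62)),
("top",(238.3,205.3),(100,190,196)),("top",(216.7,291.3),(-100,190,196)),("side",(311.9,245),(97,0,76)),("side",(383.1,261.9),(-97,0,76)),
("side",(361.9,281.9),(-100,190,196)),("side",(339.4,335.6),(-100,348,196)),("side",(249.4,312.2),(100,348,196)),
("top",(331.7,294),None),("side",(374.7,191.3),None)]
def W(v,X):
    c,s=np.cos(v[2]),np.sin(v[2]); return np.array([v[0]+c*X[0]-s*X[1],v[1]+s*X[0]+c*X[1],X[2]])
def f(v):
    r=[]
    for n,uv,X in P:
        X=np.array(X)/1000. if X is not None else np.array([-.05,-.195*np.cos(v[3]),.062+.195*np.sin(v[3])])
        r.append(proj(n,W(v,X))-uv)
    return np.array(r).ravel()
s=least_squares(f,[.545,.03,-.27,1.3],loss="soft_l1")
print(s.x); print(np.round(f(s.x).reshape(-1,2),1))
np.save("pose.npy",s.x)
for X in[(.05,.195,.062),(-.05,-.195*np.cos(s.x[3]),.062+.195*np.sin(s.x[3])),(-.05,.195,.062)]: print(W(s.x,X))
E
```

```text
[ 0.5473408   0.02760749 -0.22215087  1.26968693]
[[-0.1  0.7]
 [-0.2  0.7]
 [ 0.2  0.7]
 [ 0.1  0.1]
 [ 0.1 -0.1]
 [ 0.   0.7]
 [-0.4  0.6]
 [-0.3  0.2]
 [-0.6 -0.3]
 [-0.7  1. ]
 [-1.7  0.5]
 [-0.6  0.1]
 [ 0.7 -1.5]
 [-0.5 -0.9]
 [-2.3 -2.1]
 [ 0.  -0.1]
 [-1.4 -1. ]]
[0.63907607 0.20679911 0.062     ]
[ 0.48582725 -0.01778798  0.24822657]
[0.54153349 0.22883193 0.062     ]
```

```bash
cat >> h.py <<'E'
V=np.load("pose.npy")
ex=np.array([np.cos(V[2]),np.sin(V[2]),0]); ey=np.array([-ex[1],ex[0],0]); ez=np.array([0,0,1.])
def W(X): return np.array([V[0],V[1],0])+X[0]*ex+X[1]*ey+X[2]*ez
def ori(th,sg):
    x=np.sin(th)*ey-np.cos(th)*ez; z=sg*ex; return np.stack([x,np.cross(z,x),z],1)
def st(goal=None,th=None,sg=1):
    o=get_obs(); Rm=R.from_rotvec(o["tool_rot"]).as_matrix(); g=o["tool_pos"]+.155*Rm[:,0]
    d=g-np.array([V[0],V[1],0]); c=np.array([d@ex,d@ey,d[2]])
    f=o["contact_force"]
    print("t",round(o["t"],2),"grasp(cradle mm)",np.round(c*1000,1),"lean",np.round(np.degrees(np.arctan2(Rm[:,0]@ey,-Rm[2,0])),1),"xdirex",np.round(Rm[:,0]@ex,3),"z.ex",np.round(Rm[:,2]@ex,3),
      "F",np.round([f@ex,f@ey,f[2]],1),"open",round(o["opening"],4),"q",np.round(o["q"],2),"rad",np.round(np.hypot(c[1],c[2]-.062)*1000,1),"ang",np.round(np.arctan2(c[2]-.062,c[1]),3))
    if th is not None:
        T=ori(th,sg); print("turn units",np.round(R.from_matrix(T@Rm.T).as_rotvec()*10,2), "tool tgt x")
        if goal is not None:
            tp=W(goal)-.155*T[:,0]; print("shift units",np.round((tp-o["tool_pos"])/.02,2),"TCP tgt",np.round(tp,3))
    return o,c,Rm
E
python3 - <<'E'
from h import *
th=np.radians(32)
b=V[3]; k=np.array([-.05,-.195*np.cos(b),.062+.195*np.sin(b)])
pre=k-.07*np.array([0,np.sin(th),-np.cos(th)])
for sg in(1,-1): st(pre,th,sg)
E
```

```text
t 2.0 grasp(cradle mm) [-194.3 -676.1  249.7] lean 0.0 xdirex 0.0 z.ex 0.534 F [ 1.1 -0.4 -0. ] open 0.0856 q [-1.35  0.05  1.61  0.    1.48 -0.12] rad 701.6 ang 2.871
turn units [ 4.35 -3.87  9.81] tool tgt x
shift units [12.53 22.75  1.72] TCP tgt [ 0.46  -0.134  0.439]
t 2.0 grasp(cradle mm) [-194.3 -676.1  249.7] lean 0.0 xdirex 0.0 z.ex 0.534 F [ 1.1 -0.4 -0. ] open 0.0856 q [-1.35  0.05  1.61  0.    1.48 -0.12] rad 701.6 ang 2.871
turn units [  4.5    5.06 -20.68] tool tgt x
shift units [12.53 22.75  1.72] TCP tgt [ 0.46  -0.134  0.439]
```

Call:
carry_out(
  increments=[
    [[0.2, -0.2, 0.4], [0.5, 0.9, 0.3], 1],
    [[0.2, -0.2, 0.4], [0.5, 0.9, 0.3], 1],
    [[0.2, -0.2, 0.4], [0.5, 0.9, 0.3], 1],
    [[0.2, -0.2, 0.4], [0.5, 0.9, 0.3], 1],
    [[0.2, -0.2, 0.4], [0.5, 0.9, 0.3], 1],
    [[0.2, -0.2, 0.4], [0.5, 0.9, 0.3], 1],
    [[0.2, -0.2, 0.4], [0.5, 0.9, 0.3], 1],
    [[0.2, -0.2, 0.4], [0.5, 0.9, 0.3], 1],
  ],
)

```text
t: 2.8
tool_pos: [0.2921, -0.437, 0.4547]
tool_rot: [0.876, 1.409, -0.499]
contact_force: [1.0, -1.3, 0.2]
opening: 0.085
```

Call:
carry_out(
  increments=[
    [[0.2, -0.2, 0.4], [0.5, 0.9, 0], 1],
    [[0.2, -0.2, 0.4], [0.5, 0.9, 0], 1],
    [[0.2, -0.2, 0.4], [0.5, 0.9, 0], 1],
    [[0.2, -0.2, 0.4], [0.5, 0.9, 0], 1],
    [[0.2, -0.2, 0.4], [0.5, 0.9, 0], 1],
    [[0.2, -0.2, 0.4], [0.5, 0.9, 0], 1],
    [[0.2, -0.2, 0.4], [0.5, 0.9, 0], 1],
    [[0.2, -0.2, 0.4], [0.5, 0.9, 0], 1],
  ],
)

```text
t: 3.6
tool_pos: [0.3776, -0.2793, 0.4555]
tool_rot: [0.768, 1.42, -0.036]
contact_force: [0.5, -0.4, -0.2]
opening: 0.0853
```

```bash
cat > s.py <<'E'
from h import *
import sys
a=[float(x) for x in sys.argv[1:]]
st(np.array(a[:3])/1000,np.radians(a[3]),1) if len(a)==4 else st()
E
python3 s.py -50 -95 307 32
```

```text
t 3.6 grasp(cradle mm) [ -83.  -267.5  317.6] lean 26.7 xdirex 0.096 z.ex 0.955 F [ 0.6 -0.3 -0.2] open 0.0853 q [-0.89 -0.32  1.89  0.43  1.78 -0.31] rad 370.0 ang 2.379
turn units [ 0.64 -0.72  2.95] tool tgt x
shift units [ 4.1   7.26 -0.85] TCP tgt [ 0.46  -0.134  0.438]
```

Call:
carry_out(
  increments=[
    [[0.1, -0.1, 0.4], [0.5, 0.9, -0.1], 1],
    [[0.1, -0.1, 0.4], [0.5, 0.9, -0.1], 1],
    [[0.1, -0.1, 0.4], [0.5, 0.9, -0.1], 1],
    [[0.1, -0.1, 0.4], [0.5, 0.9, -0.1], 1],
    [[0.1, -0.1, 0.4], [0.5, 0.9, -0.1], 1],
    [[0.1, -0.1, 0.4], [0.5, 0.9, -0.1], 1],
    [[0.1, -0.1, 0.4], [0.5, 0.9, -0.1], 1],
    [[0, 0, 0.2], [0.3, 0.6, 0], 1],
  ],
)

```text
t: 4.4
tool_pos: [0.4561, -0.1268, 0.4392]
tool_rot: [0.589, 1.467, 0.306]
contact_force: [1.0, 0.5, -0.5]
opening: 0.0857
```

```bash
python3 s.py -50 -95 307 32; python3 - <<'E'
from h import *
for n in("side","top"):
    im,d=get_image(n); cv2.imwrite(f"pics/{n}1.png",cv2.resize(im[100:340,200:460],None,fx=2.4,fy=2.4,interpolation=cv2.INTER_CUBIC))
E
```

```text
t 4.4 grasp(cradle mm) [-58.2 -86.3 309.3] lean 33.0 xdirex -0.021 z.ex 0.999 F [ 0.9  0.7 -0.5] open 0.0857 q [-0.55 -0.31  1.91  0.54  1.74 -0.32] rad 261.9 ang 1.907
turn units [-0.18  0.02 -0.36] tool tgt x
shift units [ 0.17 -0.37 -0.04] TCP tgt [ 0.46  -0.134  0.438]
```

View pics/side1.png

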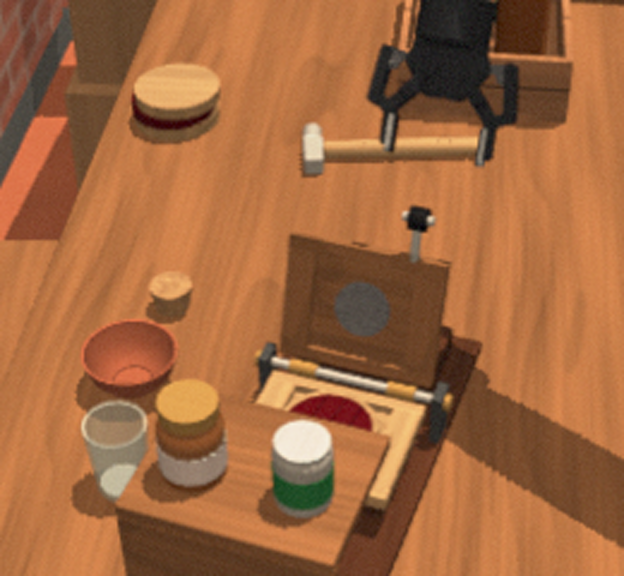

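View pics/top1.png

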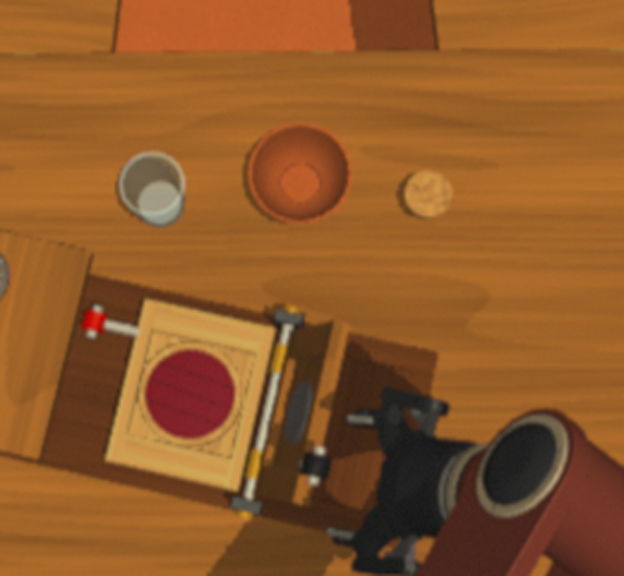

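Side view: the open fingers, at about (390,140) and (487,155) in the crop, straddle the line to the black knob at (419,219). The top view agrees, so I'll approach.

```bash
python3 s.py -50 -55.5 244.5 32
```

```text
t 4.5 grasp(cradle mm) [-58.2 -86.4 309.5] lean 33.0 xdirex -0.021 z.ex 0.999 F [ 0.3 -0.3  0.3] open 0.0854 q [-0.55 -0.31  1.91  0.54  1.74 -0.32] rad 262.2 ang 1.907
turn units [-0.18  0.02 -0.36] tool tgt x
shift units [ 0.61  1.56 -3.18] TCP tgt [ 0.468 -0.096  0.376]
```

Call:
carry_out(
  increments=[
    [[-0.2, 0, -0.4], [0.2, 0, 0], 1],
    [[0, 0, 0], [0.1, 0.3, -0.6], 1],
    [[0, 0, 0], [0.1, 0.3, -0.6], 1],
    [[0, 0, 0], [0.1, 0.3, -0.6], 1],
    [[0, 0, 0], [0.1, 0.3, -0.6], 1],
    [[0, 0, 0], [0, 0.2, -0.5], 1],
    [[0, 0, 0], [0, 0.1, -0.3], 1],
    [[0, 0, 0], [0, 0, 0], 1],
  ],
)

```text
t: 5.3
tool_pos: [0.4668, -0.0932, 0.3669]
tool_rot: [0.602, 1.461, 0.263]
contact_force: [-0.9, -0.4, -0.3]
opening: 0.0855
```

```bash
python3 s.py -50 -55.5 244.5 32; python3 - <<'E'
from h import *
for n in("side","top"):
    im,d=get_image(n); cv2.imwrite(f"pics/{n}2.png",cv2.resize(im[150:310,270:410],None,fx=3.5,fy=3.5,interpolation=cv2.INTER_CUBIC))
E
```

```text
t 5.3 grasp(cradle mm) [-52.2 -53.4 235.5] lean 32.0 xdirex -0.002 z.ex 1.0 F [-0.8 -0.6 -0.3] open 0.0855 q [-0.47 -0.27  2.    0.54  1.57 -0.29] rad 181.5 ang 1.87
turn units [-0.   -0.03  0.01] tool tgt x
shift units [ 0.07 -0.12  0.45] TCP tgt [ 0.468 -0.096  0.376]
```

View pics/side2.png

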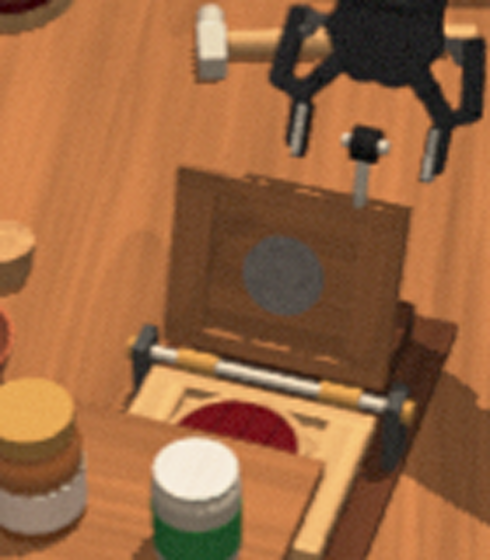

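View pics/top2.png

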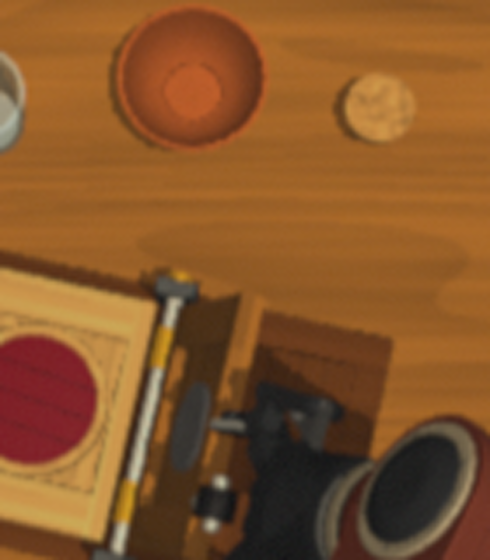

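Side view: the pads, at (300,130) and (434,155), bracket the black knob at (366,145). I'll back off slightly because the pads swing forward as they close, then pinch.

Call:
carry_out(
  increments=[
    [[0, 0, 0], [0.1, -0.1, 0.3], 0.6],
    [[0, 0, 0], [0, 0, 0], 0.4],
    [[0, 0, 0], [0, 0, 0], 0],
    [[0, 0, 0], [0, 0, 0], 0],
    [[0, 0, 0], [0, 0, 0], 0],
    [[0, 0, 0], [0, 0, 0], 0],
    [[0, 0, 0], [0, 0, 0], 0],
    [[0, 0, 0], [0, 0, 0], 0],
  ],
  squeeze=90,
)

```text
t: 6.2
tool_pos: [0.4675, -0.0961, 0.3784]
tool_rot: [0.599, 1.471, 0.268]
contact_force: [0.1, 0.8, -0.3]
opening: 0.0292
```

```bash
python3 s.py -50 -57.7 248 32; python3 - <<'E'
from h import *
for n in("side",):
    im,d=get_image(n); cv2.imwrite(f"pics/{n}3.png",cv2.resize(im[150:310,270:410],None,fx=3.5,fy=3.5,interpolation=cv2.INTER_CUBIC))
E
```

```text
t 6.2 grasp(cradle mm) [-52.6 -56.2 246.9] lean 32.0 xdirex -0.013 z.ex 1.0 F [-0.1  0.8 -0.3] open 0.0292 q [-0.47 -0.27  1.99  0.53  1.6  -0.29] rad 193.3 ang 1.866
turn units [-0.02 -0.11 -0.07] tool tgt x
shift units [ 0.01 -0.08  0.05] TCP tgt [ 0.468 -0.098  0.379]
```

View pics/side3.png

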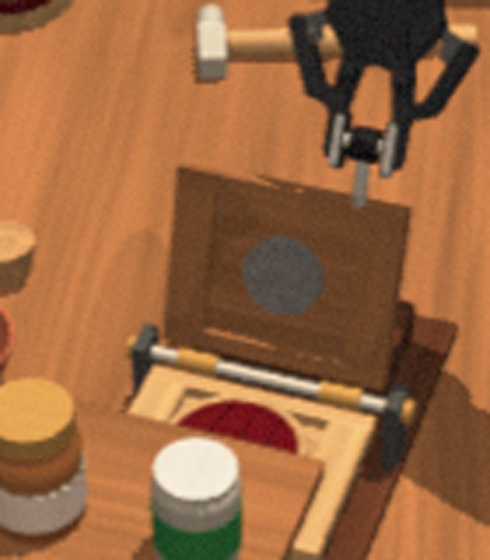

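```bash
cat > arc.py <<'E'
from h import *
import sys
# plan: N rows, step dpsi (rad), radius correction to r
n=int(sys.argv[1]); dp=float(sys.argv[2]); r=.195
o,c,Rm=st()
psi=np.arctan2(c[2]-.062,c[1]); 
if psi<-1.5: psi+=2*np.pi
pos=np.array([c[1],c[2]])
rows=[]
for i in range(n):
    psi+=dp; t=np.array([r*np.cos(psi),.062+r*np.sin(psi)]); d=(t-pos)/.02; pos=t
    rows.append([round(d[0]*ey[0],2),round(d[0]*ey[1],2),round(d[1],2)])
print(rows,"psi end",round(psi,3))
E
python3 arc.py 8 -.08
```

```text
t 6.25 grasp(cradle mm) [-52.7 -56.2 246.9] lean 32.0 xdirex -0.013 z.ex 1.0 F [ 0.9  0.6 -1.1] open 0.029 q [-0.47 -0.27  1.99  0.53  1.6  -0.29] rad 193.3 ang 1.866
[[np.float64(0.16), np.float64(0.71), np.float64(0.28)], [np.float64(0.17), np.float64(0.75), np.float64(0.14)], [np.float64(0.17), np.float64(0.76), np.float64(0.07)], [np.float64(0.17), np.float64(0.76), np.float64(0.01)], [np.float64(0.17), np.float64(0.76), np.float64(-0.05)], [np.float64(0.17), np.float64(0.75), np.float64(-0.11)], [np.float64(0.17), np.float64(0.74), np.float64(-0.17)], [np.float64(0.16), np.float64(0.73), np.float64(-0.23)]] psi end 1.226
```

Call:
carry_out(
  increments=[
    [[0, 0, 0], [0.16, 0.71, 0.22], 0],
    [[0, 0, 0], [0.17, 0.75, 0.14], 0],
    [[0, 0, 0], [0.17, 0.76, 0.07], 0],
    [[0, 0, 0], [0.17, 0.76, 0.01], 0],
  ],
)

```text
t: 6.65
tool_pos: [0.481, -0.037, 0.3879]
tool_rot: [0.594, 1.473, 0.256]
contact_force: [-0.4, -5.5, -1.1]
opening: 0.0288
```

```bash
python3 arc.py 8 -.08 | sed 's/np.float64//g'
```

```text
t 6.65 grasp(cradle mm) [-52.3   3.  255.5] lean 31.4 xdirex -0.012 z.ex 1.0 F [ 0.9 -5.5 -1.1] open 0.0288 q [-0.35 -0.29  1.98  0.54  1.54 -0.17] rad 193.6 ang 1.555
[[(0.17), (0.76), (0.03)], [(0.17), (0.75), (-0.11)], [(0.17), (0.74), (-0.17)], [(0.16), (0.73), (-0.23)], [(0.16), (0.71), (-0.29)], [(0.15), (0.68), (-0.34)], [(0.15), (0.65), (-0.4)], [(0.14), (0.62), (-0.45)]] psi end 0.915
```

Call:
carry_out(
  increments=[
    [[0, 0, 0], [0.17, 0.76, -0.04], 0],
    [[0, 0, 0], [0.17, 0.75, -0.11], 0],
    [[0, 0, 0], [0.17, 0.74, -0.17], 0],
    [[0, 0, 0], [0.16, 0.73, -0.23], 0],
    [[0, 0, 0], [0.16, 0.71, -0.29], 0],
    [[0, 0, 0], [0.15, 0.68, -0.34], 0],
  ],
)

```text
t: 7.25
tool_pos: [0.5014, 0.0531, 0.3682]
tool_rot: [0.578, 1.473, 0.244]
contact_force: [-2.5, -4.3, 0.1]
opening: 0.0289
```

```bash
python3 arc.py 8 -.08 | sed 's/np.float64//g'
```

```text
t 7.25 grasp(cradle mm) [-51.6  93.  234.4] lean 30.3 xdirex -0.007 z.ex 1.0 F [-1.5 -4.7  0.1] open 0.0289 q [-0.15 -0.24  1.97  0.54  1.4  -0.02] rad 195.9 ang 1.076
[[(0.14), (0.63), (-0.44)], [(0.14), (0.62), (-0.45)], [(0.13), (0.58), (-0.5)], [(0.12), (0.54), (-0.55)], [(0.11), (0.5), (-0.59)], [(0.1), (0.45), (-0.63)], [(0.09), (0.4), (-0.66)], [(0.08), (0.35), (-0.69)]] psi end 0.436
```

Call:
carry_out(
  increments=[
    [[0.1, 0, 0], [0.14, 0.63, -0.44], 0],
    [[0.1, 0, 0], [0.14, 0.6, -0.45], 0],
    [[0.1, 0, 0], [0.13, 0.56, -0.5], 0],
    [[0.1, 0, 0], [0.12, 0.52, -0.55], 0],
    [[0.1, 0, 0], [0.11, 0.48, -0.59], 0],
    [[0.1, 0, 0], [0.1, 0.43, -0.63], 0],
  ],
)

```text
t: 7.85
tool_pos: [0.5176, 0.1199, 0.3027]
tool_rot: [0.618, 1.465, 0.279]
contact_force: [-0.6, -7.5, 0.1]
opening: 0.029
```

```bash
python3 arc.py 8 -.08 | sed 's/np.float64//g'
```

```text
t 7.85 grasp(cradle mm) [-51.1 168.1 172.9] lean 33.1 xdirex -0.011 z.ex 1.0 F [ 1.1 -7.4  0.1] open 0.029 q [-0.02 -0.12  1.99  0.61  1.23  0.  ] rad 201.4 ang 0.583
[[(0.03), (0.13), (-0.84)], [(0.08), (0.34), (-0.7)], [(0.06), (0.28), (-0.72)], [(0.05), (0.23), (-0.74)], [(0.04), (0.17), (-0.76)], [(0.02), (0.11), (-0.77)], [(0.01), (0.05), (-0.78)], [(-0.0), (-0.01), (-0.78)]] psi end -0.057
```

Call:
carry_out(
  increments=[
    [[0, 0, 0], [0.03, 0.13, -0.8], 0],
    [[0, 0, 0], [0.05, 0.25, -0.75], 0],
    [[0, 0, 0], [0.05, 0.22, -0.75], 0],
    [[0, 0, 0], [0.04, 0.2, -0.75], 0],
    [[0, 0, 0], [0.03, 0.13, -0.75], 0],
    [[0, 0, 0], [0.02, 0.08, -0.7], 0],
  ],
)

```text
t: 8.45
tool_pos: [0.5241, 0.1475, 0.2138]
tool_rot: [0.629, 1.458, 0.298]
contact_force: [-1.7, 0.5, 3.5]
opening: 0.0285
```

```bash
python3 arc.py 6 -.05 | sed 's/np.float64//g'
```

```text
t 8.45 grasp(cradle mm) [-50.9 199.1  85.7] lean 34.3 xdirex -0.011 z.ex 1.0 F [-1.7  0.1  3.5] open 0.0285 q [ 0.03  0.03  2.01  0.68  1.06 -0.08] rad 200.5 ang 0.118
[[(-0.05), (-0.22), (-0.52)], [(0.0), (0.02), (-0.49)], [(-0.0), (-0.0), (-0.49)], [(-0.01), (-0.03), (-0.49)], [(-0.01), (-0.05), (-0.48)], [(-0.02), (-0.07), (-0.48)]] psi end -0.182
```

Call:
carry_out(
  increments=[
    [[-0.1, 0, 0], [0, 0, -0.5], 0],
    [[-0.1, 0, 0], [0, 0, -0.4], 0],
    [[-0.1, 0, 0], [0, 0, -0.3], 0],
    [[0, 0, 0], [0, 0, -0.2], 0],
    [[0, 0, 0], [0, 0, -0.2], 0],
  ],
)

```text
t: 8.95
tool_pos: [0.526, 0.1498, 0.1847]
tool_rot: [0.614, 1.468, 0.291]
contact_force: [-29.2, -23.3, 50.2]
opening: 0.0288
```

```bash
python3 arc.py 1 -.05 | sed 's/np.float64//g'
```

```text
t 8.95 grasp(cradle mm) [-50.5 199.7  55.3] lean 33.4 xdirex -0.018 z.ex 1.0 F [-23.3 -29.2  50.2] open 0.0288 q [ 0.04  0.09  2.01  0.68  1.02 -0.11] rad 199.8 ang -0.034
[[(-0.06), (-0.26), (-0.48)]] psi end -0.084
```

Call:
carry_out(
  increments=[
    [[0, 0, 0], [0, 0, 0], 0],
    [[0, 0, 0], [0, 0, 0], 0],
    [[0, 0, 0], [0, 0, 0], 0],
  ],
)

```text
t: 9.25
tool_pos: [0.526, 0.1488, 0.1853]
tool_rot: [0.623, 1.473, 0.29]
contact_force: [-1.7, 0.9, 6.7]
opening: 0.0285
```

```bash
python3 arc.py 1 -.05 | sed 's/np.float64//g';python3 - <<'E'
from h import *
for n in("side","top"):
    im,d=get_image(n); cv2.imwrite(f"pics/{n}4.png",cv2.resize(im[150:340,200:400],None,fx=3,fy=3,interpolation=cv2.INTER_CUBIC))
E
```

```text
t 9.25 grasp(cradle mm) [-51.  199.2  56.2] lean 33.6 xdirex -0.022 z.ex 1.0 F [-1.8  0.5  6.7] open 0.0285 q [ 0.03  0.09  2.01  0.69  1.02 -0.11] rad 199.3 ang -0.029
[[(-0.05), (-0.24), (-0.48)]] psi end -0.079
```

View pics/side4.png

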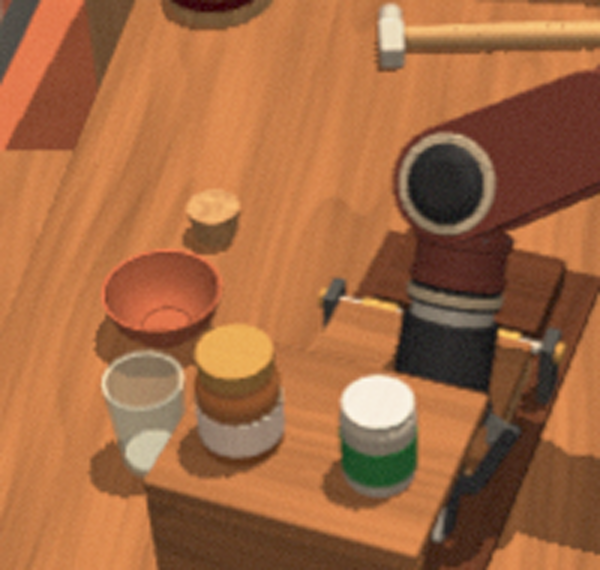

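View pics/top4.png

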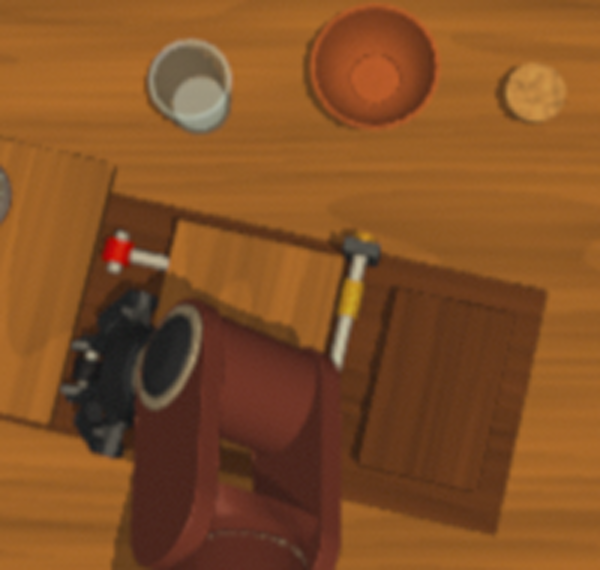

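The side and top views show the cover lying flat and shut on the tray, with the red knob at (118,252) in the top crop and free. Next I release and back out along the tool axis.

Call:
carry_out(
  increments=[
    [[0, 0, 0], [0, 0, 0], 1],
    [[0, 0, 0], [0, 0, 0], 1],
    [[0, 0, 0], [0, 0, 0], 1],
    [[0, 0, 0], [0, 0, 0], 1],
    [[0, 0, 0], [-0.1, -0.4, 0.6], 1],
    [[0, 0, 0], [-0.1, -0.4, 0.6], 1],
    [[0, 0, 0], [-0.1, -0.4, 0.6], 1],
    [[0, 0, 0], [-0.1, -0.4, 0.6], 1],
  ],
)

```text
t: 10.15
tool_pos: [0.5155, 0.1138, 0.2308]
tool_rot: [0.622, 1.479, 0.285]
contact_force: [-0.6, 0.2, 0.3]
opening: 0.0855
```

```bash
python3 s.py 50 162 112 32;python3 - <<'E'
from h import *
for n in("side","top"):
    im,d=get_image(n); cv2.imwrite(f"pics/{n}5.png",cv2.resize(im[150:340,200:400],None,fx=3,fy=3,interpolation=cv2.INTER_CUBIC))
E
```

```text
t 10.15 grasp(cradle mm) [-54.1 162.2 101.4] lean 33.3 xdirex -0.026 z.ex 1.0 F [-0.6  0.   0.3] open 0.0855 q [-0.04 -0.02  2.03  0.64  1.13 -0.09] rad 166.9 ang 0.238
turn units [-0.28 -0.21 -0.07] tool tgt x
shift units [ 4.91 -0.97  0.63] TCP tgt [0.614 0.094 0.243]
```

View pics/top5.png

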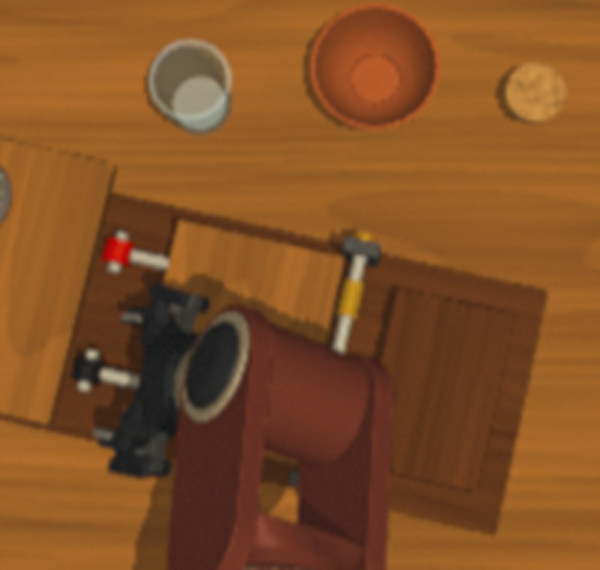

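Call:
carry_out(
  increments=[
    [[0, 0, 0], [-0.1, -0.3, 0.6], 1],
    [[-0.1, 0, 0], [0.9, -0.2, 0], 1],
    [[-0.1, -0.1, 0], [0.9, -0.2, 0], 1],
    [[-0.1, -0.1, 0], [0.9, -0.2, 0], 1],
    [[0, 0, 0], [0.9, -0.2, 0], 1],
    [[0, 0, 0], [0.9, -0.2, 0], 1],
    [[0, 0, 0], [0.3, 0, 0], 1],
  ],
)

```text
t: 10.95
tool_pos: [0.6125, 0.0848, 0.2496]
tool_rot: [0.592, 1.454, 0.268]
contact_force: [-0.5, 0.5, -1.1]
opening: 0.0858
```

```bash
python3 s.py 50 196 58 32;python3 - <<'E'
from h import *
for n in("side","top"):
    im,d=get_image(n); cv2.imwrite(f"pics/{n}6.png",cv2.resize(im[150:340,200:400],None,fx=3,fy=3,interpolation=cv2.INTER_CUBIC))
E
```

```text
t 10.95 grasp(cradle mm) [ 51.5 152.1 118. ] lean 31.9 xdirex 0.003 z.ex 1.0 F [-0.6  0.4 -1.1] open 0.0858 q [-0.07  0.16  1.8   0.61  1.16 -0.1 ] rad 162.1 ang 0.353
turn units [ 0.03  0.06 -0.05] tool tgt x
shift units [ 0.43  2.14 -3.01] TCP tgt [0.621 0.128 0.189]
```

View pics/top6.png

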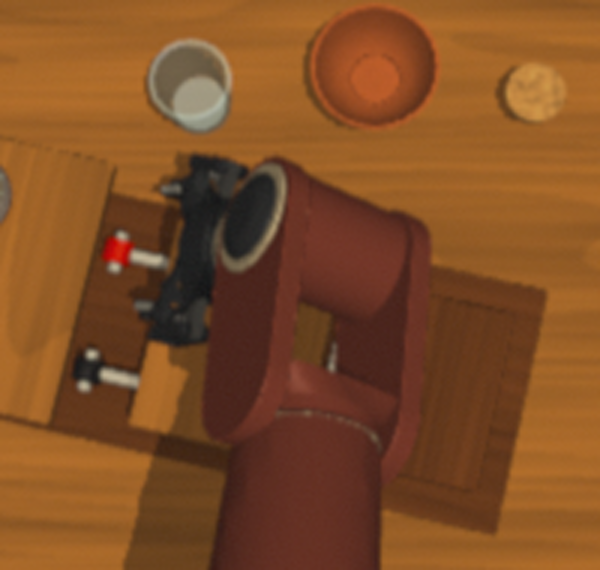

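View pics/side6.png

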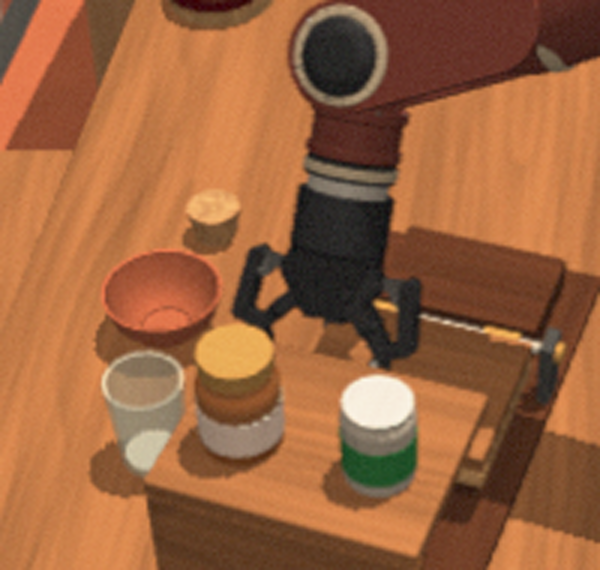

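Call:
carry_out(
  increments=[
    [[0, 0, 0], [0.1, 0.4, -0.55], 1],
    [[0, 0, 0], [0.1, 0.4, -0.55], 1],
    [[0, 0, 0], [0.1, 0.4, -0.55], 1],
    [[0, 0, 0], [0, 0, 0], 1],
  ],
)

```text
t: 11.45
tool_pos: [0.6152, 0.1122, 0.2123]
tool_rot: [0.592, 1.459, 0.268]
contact_force: [-0.4, 0.1, -0.1]
opening: 0.0856
```

```bash
python3 s.py 50 196 58 32;python3 - <<'E'
from h import *
im,d=get_image("top"); 
o,c,Rm=st()
for s in(-1,1):
    p=o["tool_pos"]+.160*Rm[:,0]+s*.0425*Rm[:,2]; uv=proj("top",p); print(uv); cv2.circle(im,tuple(int(round(x)) for x in uv),0,(255,0,0),-1)
k=proj("top",W([.05,.195,.062]));print(k)
cv2.imwrite("pics/top7.png",cv2.resize(im[190:300,200:310],None,fx=5,fy=5,interpolation=cv2.INTER_NEAREST))
E
```

```text
t 11.45 grasp(cradle mm) [ 47.3 179.3  80.7] lean 31.9 xdirex -0.002 z.ex 1.0 F [-0.4  0.  -0.1] open 0.0856 q [-0.03  0.22  1.8   0.62  1.09 -0.1 ] rad 180.3 ang 0.104
turn units [ 0.03  0.02 -0.08] tool tgt x
shift units [ 0.3   0.77 -1.14] TCP tgt [0.621 0.128 0.189]
t 11.5 grasp(cradle mm) [ 47.7 179.1  81.4] lean 31.9 xdirex -0.001 z.ex 1.0 F [ 0.3 -0.1 -0.2] open 0.0856 q [-0.03  0.22  1.8   0.62  1.09 -0.1 ] rad 180.2 ang 0.108
[239.03746413 252.76571723]
[246.99022408 219.04987331]
[238.90387671 234.6588515 ]
```

View pics/top7.png

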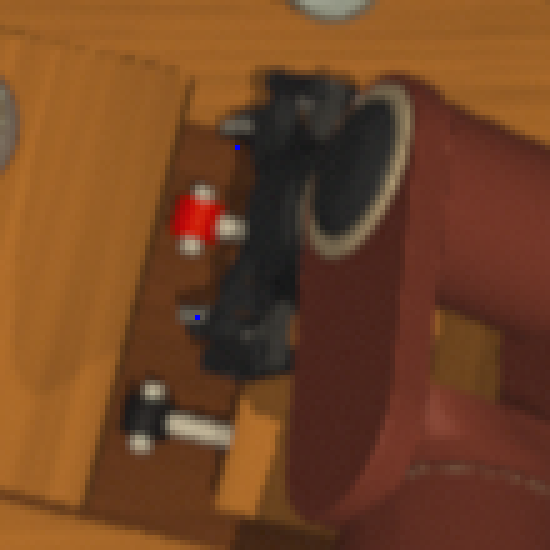

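Top view: the tips, at (228,128) and (183,316) in the crop, straddle the red knob at (194,217). I'll advance and pinch.

Call:
carry_out(
  increments=[
    [[0, 0, 0], [0.1, 0.35, -0.5], 1],
    [[0, 0, 0], [0.1, 0.35, -0.4], 1],
    [[0, 0, 0], [0, 0, 0], 0.6],
    [[0, 0, 0], [0, 0, 0], 0],
    [[0, 0, 0], [0, 0, 0], 0],
    [[0, 0, 0], [0, 0, 0], 0],
    [[0, 0, 0], [0, 0, 0], 0],
    [[0, 0, 0], [0, 0, 0], 0],
  ],
  squeeze=100,
)

```text
t: 12.3
tool_pos: [0.6201, 0.127, 0.1942]
tool_rot: [0.592, 1.456, 0.269]
contact_force: [1.1, 1.5, -1.9]
opening: 0.0288
```

```bash
python3 s.py 50 195 62 32;python3 - <<'E'
from h import *
im,d=get_image("top"); 
cv2.imwrite("pics/top8.png",cv2.resize(im[190:300,200:310],None,fx=5,fy=5,interpolation=cv2.INTER_NEAREST))
E
```

```text
t 12.3 grasp(cradle mm) [ 49.1 194.9  62.6] lean 31.9 xdirex 0.001 z.ex 1.0 F [ 0.8  1.7 -1.9] open 0.0288 q [-0.    0.26  1.79  0.63  1.06 -0.1 ] rad 194.9 ang 0.003
turn units [ 0.03  0.05 -0.07] tool tgt x
shift units [ 0.04 -0.02 -0.04] TCP tgt [0.621 0.127 0.193]
```

View pics/top8.png

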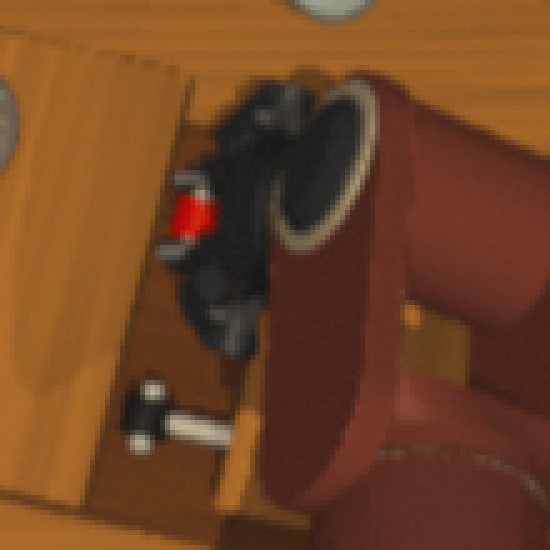

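```bash
cat > arc2.py <<'E'
from h import *
import sys
# n rows, dpsi, target lean deg, max lean step deg, r mm, x mm
n=int(sys.argv[1]); dp=float(sys.argv[2]); L=np.radians(float(sys.argv[3])); r=float(sys.argv[4])/1000 if len(sys.argv)>4 else .195
o,c,Rm=st()
psi=np.arctan2(c[2]-.062,c[1]); 
if psi<-1.5: psi+=2*np.pi
lean=np.arctan2(Rm[:,0]@ey,-Rm[2,0])
tcp=np.array([c[1]-.155*np.sin(lean),c[2]+.155*np.cos(lean)])
for i in range(n):
    psi+=dp; dl=np.clip(L-lean,-.035,.035); lean+=dl
    t=np.array([r*np.cos(psi)-.155*np.sin(lean),.062+r*np.sin(psi)+.155*np.cos(lean)]); d=(t-tcp)/.02; tcp=t
    w=dl*ex*10
    print("[[%.2f,%.2f,0],[%.2f,%.2f,%.2f],0]"%(w[0],w[1],d[0]*ey[0],d[0]*ey[1],d[1]))
print("psi end",round(psi,3))
E
python3 arc2.py 8 .06 42
```

```text
t 12.35 grasp(cradle mm) [ 49.1 194.9  62.6] lean 31.9 xdirex 0.0 z.ex 1.0 F [-0.3  0.7 -0.8] open 0.0283 q [-0.    0.26  1.79  0.63  1.06 -0.1 ] rad 194.9 ang 0.003
[[0.34,-0.08,0],[-0.05,-0.24,0.44],0]
[[0.34,-0.08,0],[-0.06,-0.27,0.43],0]
[[0.34,-0.08,0],[-0.07,-0.30,0.42],0]
[[0.34,-0.08,0],[-0.07,-0.33,0.40],0]
[[0.34,-0.08,0],[-0.08,-0.35,0.39],0]
[[0.01,-0.00,0],[-0.04,-0.19,0.55],0]
[[0.00,-0.00,0],[-0.05,-0.22,0.54],0]
[[0.00,-0.00,0],[-0.06,-0.25,0.53],0]
psi end 0.483
```

Call:
carry_out(
  increments=[
    [[0.2, 0, 0], [-0.05, -0.15, 0.5], 0],
    [[0.34, -0.08, 0], [-0.06, -0.27, 0.43], 0],
    [[0.34, -0.08, 0], [-0.07, -0.3, 0.42], 0],
    [[0.34, -0.08, 0], [-0.07, -0.33, 0.4], 0],
  ],
)

```text
t: 12.75
tool_pos: [0.615, 0.1064, 0.2271]
tool_rot: [0.688, 1.419, 0.366]
contact_force: [5.4, 3.1, -6.7]
opening: 0.0287
```

```bash
python3 arc2.py 8 .07 42;python3 - <<'E'
from h import *
im,d=get_image("side"); 
cv2.imwrite("pics/side8.png",cv2.resize(im[160:360,230:420],None,fx=3,fy=3,interpolation=cv2.INTER_CUBIC))
E
```

```text
t 12.75 grasp(cradle mm) [ 49.  189.7 107. ] lean 39.2 xdirex 0.002 z.ex 1.0 F [ 4.6  4.2 -6.7] open 0.0287 q [-0.06  0.2   1.81  0.76  1.13 -0.18] rad 195.0 ang 0.233
[[0.34,-0.08,0],[-0.09,-0.38,0.48],0]
[[0.13,-0.03,0],[-0.07,-0.30,0.57],0]
[[0.00,-0.00,0],[-0.06,-0.26,0.63],0]
[[0.00,-0.00,0],[-0.07,-0.31,0.61],0]
[[0.00,-0.00,0],[-0.08,-0.35,0.58],0]
[[0.00,-0.00,0],[-0.09,-0.39,0.56],0]
[[0.00,-0.00,0],[-0.10,-0.42,0.53],0]
[[0.00,-0.00,0],[-0.10,-0.46,0.50],0]
psi end 0.793
```

View pics/side8.png

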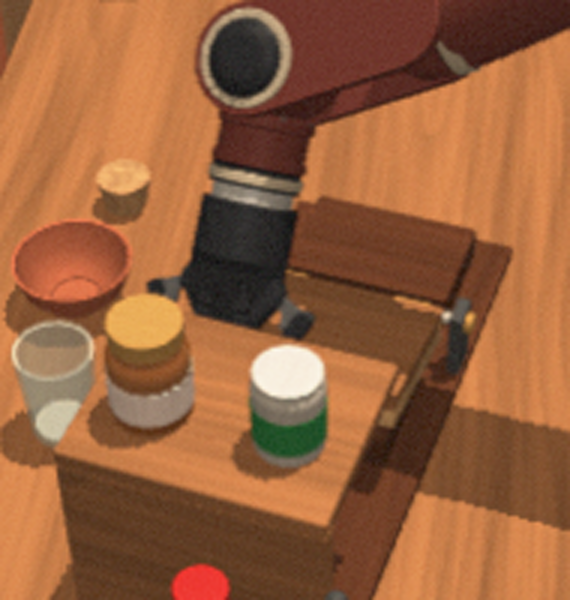

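The side view shows the tray and cover rising together, with the leaf edge at (395,420) lifted clear. I'll continue.

Call:
carry_out(
  increments=[
    [[0.3, -0.08, 0], [-0.09, -0.38, 0.48], 0],
    [[0.1, 0, 0], [-0.07, -0.3, 0.57], 0],
    [[0, 0, 0], [-0.06, -0.26, 0.63], 0],
    [[0, 0, 0], [-0.07, -0.31, 0.61], 0],
    [[0, 0, 0], [-0.08, -0.35, 0.58], 0],
    [[0, 0, 0], [-0.09, -0.39, 0.56], 0],
  ],
)

```text
t: 13.4
tool_pos: [0.6056, 0.0683, 0.2941]
tool_rot: [0.729, 1.402, 0.398]
contact_force: [4.7, 5.2, -6.2]
opening: 0.0285
```

```bash
python3 arc2.py 8 .08 40
```

```text
t 13.4 grasp(cradle mm) [ 48.8 156.2 178.9] lean 42.0 xdirex 0.006 z.ex 1.0 F [ 3.4  6.1 -6.2] open 0.0285 q [-0.13  0.09  1.81  0.77  1.26 -0.16] rad 195.1 ang 0.643
[[-0.34,0.08,0],[-0.06,-0.29,0.78],0]
[[0.00,-0.00,0],[-0.12,-0.53,0.56],0]
[[0.00,-0.00,0],[-0.13,-0.57,0.52],0]
[[0.00,-0.00,0],[-0.14,-0.61,0.47],0]
[[0.00,-0.00,0],[-0.14,-0.64,0.42],0]
[[0.00,-0.00,0],[-0.15,-0.67,0.37],0]
[[0.00,-0.00,0],[-0.16,-0.70,0.31],0]
[[0.00,-0.00,0],[-0.16,-0.72,0.25],0]
psi end 1.283
```

Call:
carry_out(
  increments=[
    [[0, 0, 0], [-0.11, -0.5, 0.61], 0],
    [[0, 0, 0], [-0.12, -0.53, 0.56], 0],
    [[0, 0, 0], [-0.13, -0.57, 0.52], 0],
    [[0, 0, 0], [-0.14, -0.61, 0.47], 0],
    [[0, 0, 0], [-0.14, -0.64, 0.42], 0],
    [[0, 0, 0], [-0.15, -0.67, 0.37], 0],
  ],
)

```text
t: 14.0
tool_pos: [0.5885, -0.0019, 0.3474]
tool_rot: [0.736, 1.401, 0.39]
contact_force: [6.1, 4.9, -6.0]
opening: 0.0284
```

```bash
python3 arc2.py 8 .08 41
```

```text
t 14.0 grasp(cradle mm) [ 48.2  83.9 232.1] lean 41.9 xdirex 0.01 z.ex 1.0 F [ 4.9  6.1 -6. ] open 0.0284 q [-0.25  0.    1.81  0.74  1.4  -0.18] rad 189.7 ang 1.112
[[-0.16,0.04,0],[-0.11,-0.49,0.64],0]
[[0.00,-0.00,0],[-0.16,-0.72,0.26],0]
[[0.00,-0.00,0],[-0.17,-0.74,0.20],0]
[[0.00,-0.00,0],[-0.17,-0.75,0.14],0]
[[0.00,-0.00,0],[-0.17,-0.76,0.08],0]
[[0.00,-0.00,0],[-0.17,-0.76,0.01],0]
[[0.00,-0.00,0],[-0.17,-0.76,-0.05],0]
[[0.00,-0.00,0],[-0.17,-0.75,-0.11],0]
psi end 1.752
```

Call:
carry_out(
  increments=[
    [[0, 0, 0], [-0.13, -0.58, 0.5], 0],
    [[0, 0, 0], [-0.16, -0.72, 0.28], 0],
    [[0, 0, 0], [-0.17, -0.74, 0.22], 0],
    [[0, 0, 0], [-0.17, -0.75, 0.16], 0],
  ],
)

```text
t: 14.4
tool_pos: [0.5751, -0.0582, 0.3649]
tool_rot: [0.738, 1.401, 0.384]
contact_force: [5.1, 5.6, -5.3]
opening: 0.0274
```

```bash
python3 arc2.py 8 .08 41;python3 - <<'E'
from h import *
im,d=get_image("side"); 
cv2.imwrite("pics/side9.png",cv2.resize(im[120:320,230:420],None,fx=3,fy=3,interpolation=cv2.INTER_CUBIC))
E
```

```text
t 14.4 grasp(cradle mm) [ 47.8  25.8 249.4] lean 41.8 xdirex 0.012 z.ex 1.0 F [ 3.7  6.6 -5.3] open 0.0274 q [-0.35 -0.02  1.8   0.73  1.49 -0.22] rad 189.1 ang 1.434
[[-0.14,0.03,0],[-0.14,-0.64,0.44],0]
[[0.00,-0.00,0],[-0.17,-0.76,0.01],0]
[[0.00,-0.00,0],[-0.17,-0.76,-0.05],0]
[[0.00,-0.00,0],[-0.17,-0.75,-0.11],0]
[[0.00,-0.00,0],[-0.17,-0.74,-0.17],0]
[[0.00,-0.00,0],[-0.16,-0.73,-0.23],0]
[[0.00,-0.00,0],[-0.16,-0.71,-0.29],0]
[[0.00,-0.00,0],[-0.15,-0.68,-0.35],0]
psi end 2.074
```

View pics/side9.png

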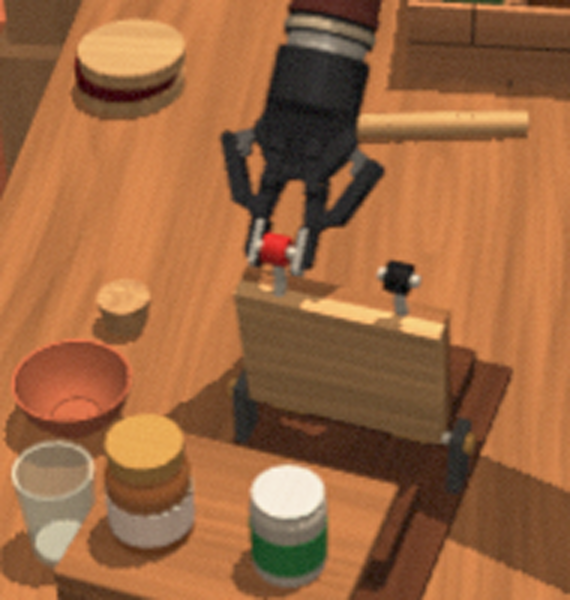

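The side view shows the book almost upright, with the red knob still between the pads at (277,250).

Call:
carry_out(
  increments=[
    [[0, 0, 0], [-0.16, -0.72, 0.2], 0],
    [[0, 0, 0], [-0.17, -0.76, 0.03], 0],
    [[0, 0, 0], [-0.17, -0.76, -0.04], 0],
    [[0, 0, 0], [-0.17, -0.75, -0.1], 0],
    [[0, 0, 0], [-0.17, -0.74, -0.16], 0],
    [[0, 0, 0], [-0.16, -0.73, -0.22], 0],
  ],
  squeeze=115,
)

```text
t: 15.05
tool_pos: [0.5548, -0.1454, 0.3553]
tool_rot: [0.754, 1.402, 0.387]
contact_force: [5.0, 6.3, -6.7]
opening: 0.0252
```

```bash
python3 arc2.py 8 .08 36
```

```text
t 15.05 grasp(cradle mm) [ 47.  -62.5 241. ] lean 42.5 xdirex 0.011 z.ex 1.0 F [ 3.5  7.2 -6.7] open 0.0252 q [-0.51  0.    1.79  0.71  1.58 -0.34] rad 189.6 ang 1.907
[[-0.34,0.08,0],[-0.13,-0.60,0.15],0]
[[-0.34,0.08,0],[-0.11,-0.48,-0.17],0]
[[-0.34,0.08,0],[-0.10,-0.44,-0.23],0]
[[-0.08,0.02,0],[-0.13,-0.57,-0.41],0]
[[0.00,-0.00,0],[-0.13,-0.58,-0.50],0]
[[0.00,-0.00,0],[-0.12,-0.54,-0.55],0]
[[0.00,-0.00,0],[-0.11,-0.50,-0.59],0]
[[0.00,-0.00,0],[-0.10,-0.45,-0.63],0]
psi end 2.547
```

```bash
python3 - <<'E'
from h import *
a=[]
for n in("side","top"):
    im,d=get_image(n); a.append(im)
o,c,Rm=st()
u=proj("side",W(c)); v=proj("top",W(c)); print(u,v)
def cr(im,p): x,y=int(p[0])-40,int(p[1])-40; return cv2.resize(im[y:y+80,x:x+80],(390,390),interpolation=cv2.INTER_CUBIC)
cv2.imwrite("pics/g1.png",np.hstack([cr(a[0],u),cr(a[1],v)]))
E
```

```text
t 15.15 grasp(cradle mm) [ 46.9 -64.  239.7] lean 42.3 xdirex 0.01 z.ex 1.0 F [ 1.8  2.  -6.7] open 0.0236 q [-0.51  0.01  1.79  0.71  1.58 -0.34] rad 188.9 ang 1.917
[336.05728442 184.14484624] [344.22766823 250.06934735]
```

View pics/g1.png

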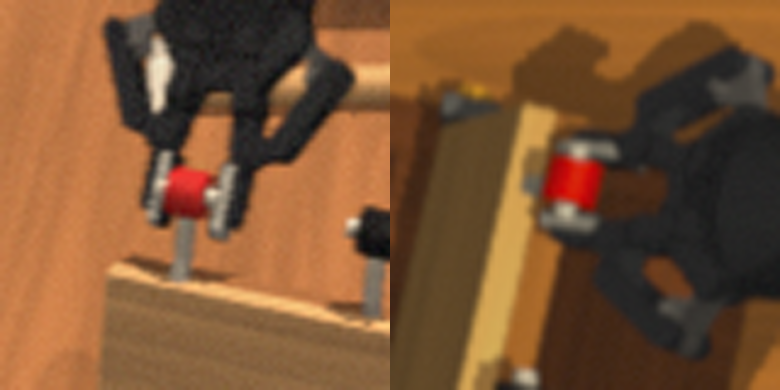

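```bash
python3 - <<'E'
from h import *
f=80/390
p,e=tri("side",[336-40+188*f,184-40+192*f],"top",[344-40+185*f,250-40+180*f]); print(p,e)
d=p-np.array([V[0],V[1],0]); c=np.array([d@ex,d@ey,d[2]]); print(c*1000,np.hypot(c[1],c[2]-.062)*1e3,np.arctan2(c[2]-.062,c[1]))
o,g,Rm=st(); dd=p-o["tool_pos"]; print("in tool",Rm.T@dd*1000)
E
```

```text
[ 0.58353537 -0.04020472  0.24562588] 0.002929055514153775
[ 50.2460545  -58.17109394 245.62587661] 192.61967378922895 1.877585984761175
t 15.15 grasp(cradle mm) [ 46.9 -64.  239.7] lean 42.3 xdirex 0.01 z.ex 1.0 F [ 1.8  2.  -6.7] open 0.0236 q [-0.51  0.01  1.79  0.71  1.58 -0.34] rad 188.9 ang 1.917
in tool [154.60075305   8.40412163   3.15251373]
```

The knob sits about 8 mm off the pad centre, towards the pad edge. I'll regrasp here, since the leaf stays at any angle where it's left.

Call:
carry_out(
  increments=[
    [[0, 0, 0], [0, 0, 0], 0.6],
    [[0, 0, 0], [0, 0, 0], 0.6],
    [[0, 0, 0], [0, 0, 0], 0.6],
    [[0, 0, 0], [0.2, 0.27, 0.28], 0.6],
    [[0, 0, 0], [0, 0, 0], 0.6],
  ],
)

```text
t: 15.65
tool_pos: [0.5592, -0.1397, 0.3632]
tool_rot: [0.752, 1.402, 0.383]
contact_force: [1.0, 0.3, 0.1]
opening: 0.0511
```

```bash
cat > look.py <<'E'
from h import *
import sys
a=[]
for n in("side","top"):
    im,d=get_image(n); a.append(im)
o,c,Rm=st()
u=proj("side",W(c)).astype(int); v=proj("top",W(c)).astype(int); print(u,v)
def cr(im,p): x,y=p[0]-40,p[1]-40; return cv2.resize(im[y:y+80,x:x+80],(390,390),interpolation=cv2.INTER_CUBIC)
cv2.imwrite(sys.argv[1],np.hstack([cr(a[0],u),cr(a[1],v)]))
# red blob
def red(im,p):
    h=cv2.cvtColor(im,cv2.COLOR_BGR2HSV); m=((h[...,0]<5)|(h[...,0]>175))&(h[...,1]>190)&(h[...,2]>110)
    w=np.zeros_like(m); w[p[1]-20:p[1]+20,p[0]-20:p[0]+20]=1; m&=w; ys,xs=np.nonzero(m); return (xs.mean(),ys.mean(),m.sum()) if m.any() else None
r=red(a[0],u); s=red(a[1],v); print(r,s)
if r and s:
    p,e=tri("side",r[:2],"top",s[:2]); d=p-np.array([V[0],V[1],0]); c=np.array([d@ex,d@ey,d[2]]); print("knob",np.round(c*1000,1),"err",round(e,4),"rad",np.hypot(c[1],c[2]-.062)*1e3,"psi",np.arctan2(c[2]-.062,c[1]),"in tool mm",np.round(Rm.T@(p-o["tool_pos"])*1000,1))
E
python3 look.py pics/g2.png
```

```text
t 15.75 grasp(cradle mm) [ 49.7 -56.8 247.3] lean 42.2 xdirex 0.01 z.ex 1.0 F [-0.  -0.3 -0.2] open 0.0508 q [-0.5   0.    1.78  0.71  1.58 -0.32] rad 193.8 ang 1.868
[333 183] [341 247]
(np.float64(334.0967741935484), np.float64(182.16129032258064), np.int64(62)) (np.float64(341.13978494623655), np.float64(246.88172043010752), np.int64(93))
knob [ 50.  -56.3 250.6] err 0.0015 rad 196.822515242854 psi 1.860714326968094 in tool mm [152.9   2.6   0.3]
```

View pics/g2.png

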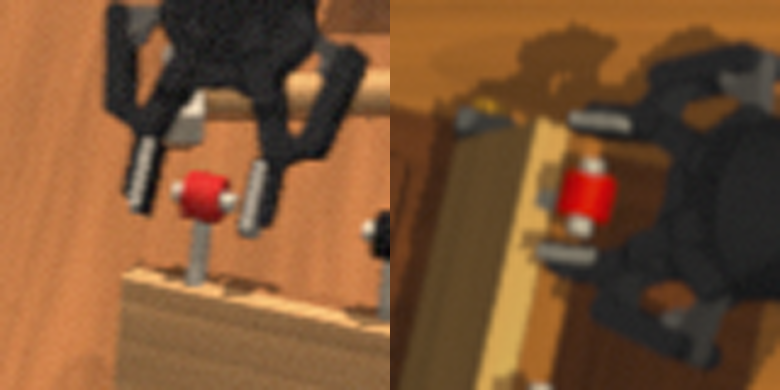

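The knob is centred between the open pads at (205,197), so I close again.

Call:
carry_out(
  increments=[
    [[0, 0, 0], [0, 0.05, 0.1], 0],
    [[0, 0, 0], [0, 0, 0], 0],
    [[0, 0, 0], [0, 0, 0], 0],
    [[0, 0, 0], [0, 0, 0], 0],
    [[0, 0, 0], [0, 0, 0], 0],
  ],
  squeeze=120,
)

```text
t: 16.25
tool_pos: [0.5578, -0.1385, 0.3651]
tool_rot: [0.753, 1.409, 0.386]
contact_force: [0.3, -0.2, -0.1]
opening: 0.0277
```

```bash
python3 look.py pics/g3.png; python3 arc2.py 6 .08 42 195
```

```text
t 16.35 grasp(cradle mm) [ 47.4 -55.4 250.4] lean 42.3 xdirex 0.004 z.ex 1.0 F [ 0.4 -0.2 -0.2] open 0.0279 q [-0.49 -0.    1.78  0.71  1.59 -0.32] rad 196.4 ang 1.857
[334 182] [340 248]
(np.float64(333.9193548387097), np.float64(182.25806451612902), np.int64(62)) (np.float64(340.71875), np.float64(246.75), np.int64(96))
knob [ 50.1 -55.3 250.9] err 0.0014 rad 196.87928712186834 psi 1.8556472062195613 in tool mm [154.7   0.5   2.7]
t 16.35 grasp(cradle mm) [ 47.4 -55.4 250.4] lean 42.3 xdirex 0.004 z.ex 1.0 F [ 0.4 -0.2 -0.2] open 0.0279 q [-0.49 -0.    1.78  0.71  1.59 -0.32] rad 196.4 ang 1.857
[[-0.05,0.01,0],[-0.15,-0.67,-0.29],0]
[[0.00,-0.00,0],[-0.16,-0.70,-0.31],0]
[[0.00,-0.00,0],[-0.15,-0.67,-0.36],0]
[[0.00,-0.00,0],[-0.14,-0.64,-0.42],0]
[[0.00,-0.00,0],[-0.14,-0.61,-0.47],0]
[[0.00,-0.00,0],[-0.13,-0.57,-0.52],0]
psi end 2.337
```

Call:
carry_out(
  increments=[
    [[0, 0, 0], [-0.16, -0.7, -0.22], 0],
    [[0, 0, 0], [-0.16, -0.7, -0.29], 0],
    [[0, 0, 0], [-0.15, -0.67, -0.35], 0],
    [[0, 0, 0], [-0.14, -0.64, -0.41], 0],
    [[0, 0, 0], [-0.14, -0.61, -0.46], 0],
  ],
)

```text
t: 16.85
tool_pos: [0.5431, -0.2034, 0.3304]
tool_rot: [0.76, 1.406, 0.403]
contact_force: [1.8, 7.6, 0.6]
opening: 0.0278
```

```bash
python3 look.py pics/g4.png; python3 arc2.py 6 .08 42 195
```

```text
t 16.95 grasp(cradle mm) [  47.  -121.7  216.1] lean 43.0 xdirex 0.002 z.ex 1.0 F [0.1 1.  0.6] open 0.0278 q [-0.61  0.07  1.78  0.69  1.62 -0.44] rad 196.4 ang 2.239
[343 178] [369 257]
(np.float64(342.4107142857143), np.float64(178.67857142857142), np.int64(56)) (np.float64(370.11494252873564), np.float64(255.41379310344828), np.int64(87))
knob [  50.1 -121.7  215.9] err 0.001 rad 196.1780285136129 psi 2.2400047286760327 in tool mm [ 1.552e+02 -1.000e-01  3.200e+00]
t 16.95 grasp(cradle mm) [  47.  -121.7  216.1] lean 43.0 xdirex 0.002 z.ex 1.0 F [0.1 1.  0.6] open 0.0278 q [-0.61  0.07  1.78  0.69  1.62 -0.44] rad 196.4 ang 2.239
[[-0.17,0.04,0],[-0.10,-0.44,-0.47],0]
[[0.00,-0.00,0],[-0.12,-0.54,-0.55],0]
[[0.00,-0.00,0],[-0.11,-0.49,-0.60],0]
[[0.00,-0.00,0],[-0.10,-0.44,-0.63],0]
[[0.00,-0.00,0],[-0.09,-0.39,-0.67],0]
[[0.00,-0.00,0],[-0.08,-0.34,-0.70],0]
psi end 2.719
```

View pics/g4.png

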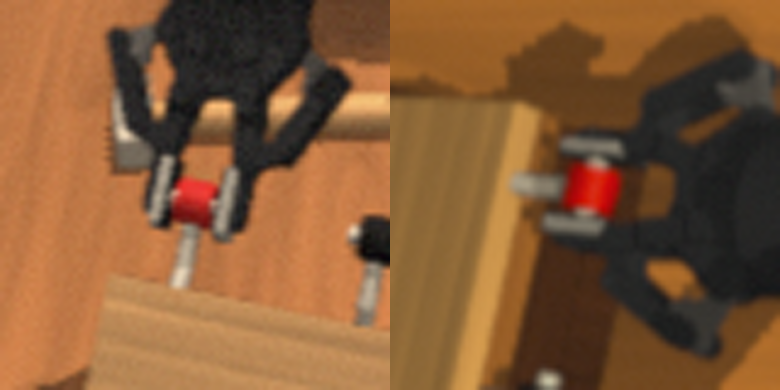

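The grasp is centred: the knob at (195,202) lies mid-pad. Continuing down.

Call:
carry_out(
  increments=[
    [[0, 0, 0], [-0.12, -0.54, -0.52], 0],
    [[0, 0, 0], [-0.12, -0.52, -0.56], 0],
    [[0, 0, 0], [-0.11, -0.48, -0.6], 0],
    [[0, 0, 0], [-0.1, -0.44, -0.63], 0],
    [[0, 0, 0], [-0.09, -0.39, -0.67], 0],
    [[0, 0, 0], [-0.07, -0.34, -0.7], 0],
  ],
)

```text
t: 17.55
tool_pos: [0.5306, -0.2598, 0.2623]
tool_rot: [0.751, 1.406, 0.419]
contact_force: [-0.5, -3.8, 2.7]
opening: 0.0201
```

```bash
python3 look.py pics/g5.png; python3 arc2.py 6 .07 42 195
```

```text
t 17.65 grasp(cradle mm) [  46.6 -178.6  148.2] lean 43.3 xdirex -0.003 z.ex 1.0 F [-3.  -6.4  0.3] open 0.0171 q [-0.69  0.19  1.77  0.66  1.59 -0.59] rad 198.3 ang 2.692
[350 187] [391 265]
(np.float64(348.54347826086956), np.float64(184.80434782608697), np.int64(46)) (np.float64(388.31081081081084), np.float64(262.56756756756755), np.int64(74))
knob [  49.1 -168.4  163.8] err 0.0022 rad 196.74583153153176 psi 2.5980147211807294 in tool mm [150.7  18.1   2.4]
t 17.65 grasp(cradle mm) [  46.6 -178.6  148.2] lean 43.3 xdirex -0.003 z.ex 1.0 F [-3.  -6.4  0.3] open 0.0171 q [-0.69  0.19  1.77  0.66  1.59 -0.59] rad 198.3 ang 2.692
[[-0.23,0.05,0],[0.00,0.01,-0.57],0]
[[0.00,-0.00,0],[-0.05,-0.23,-0.64],0]
[[0.00,-0.00,0],[-0.04,-0.18,-0.66],0]
[[0.00,-0.00,0],[-0.03,-0.14,-0.67],0]
[[0.00,-0.00,0],[-0.02,-0.09,-0.68],0]
[[0.00,-0.00,0],[-0.01,-0.04,-0.68],0]
psi end 3.112
```

```bash
python3 - <<'E'
from h import *
a=[]
for n,(x,y) in(("side",(290,140)),("top",(300,190))):
    im,d=get_image(n); a.append(cv2.resize(im[y:y+130,x:x+130],(400,400),interpolation=cv2.INTER_CUBIC))
cv2.imwrite("pics/g6.png",np.hstack(a))
E
```

```text
(no output)
```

View pics/g6.png

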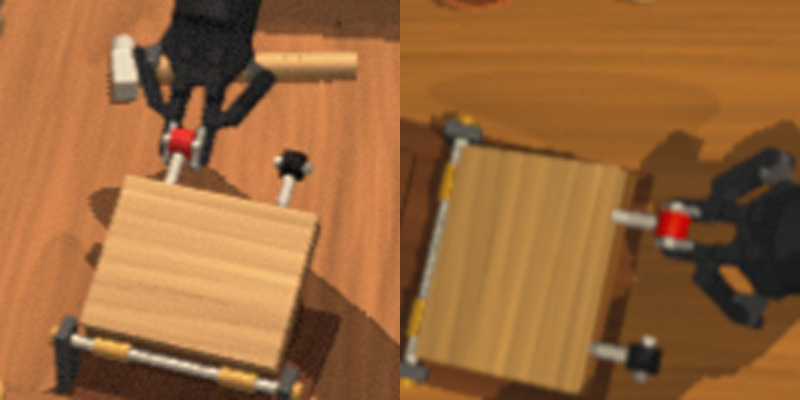

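The leaves are still shut together, but the pads crept past the knob: pin rotation under the pads removes the grip. I'll regrasp with less lean and turn the tool along with the leaf.

```bash
python3 s.py 50 -168 162 15
```

```text
t 17.75 grasp(cradle mm) [  46.6 -178.3  148.8] lean 43.3 xdirex -0.003 z.ex 1.0 F [-2.6 -6.9  0.8] open 0.0173 q [-0.69  0.19  1.77  0.66  1.59 -0.59] rad 198.3 ang 2.689
turn units [-4.83  1.03  0.03] tool tgt x
shift units [0.98 3.7  2.51] TCP tgt [ 0.55  -0.186  0.312]
```

Call:
carry_out(
  increments=[
    [[0, 0, 0], [0, 0, 0], 1],
    [[0, 0, 0], [0, 0, 0], 1],
    [[0, 0, 0], [0, 0, 0], 1],
    [[0, 0, 0], [0, 0, 0], 1],
  ],
)

```text
t: 18.15
tool_pos: [0.5305, -0.2611, 0.2612]
tool_rot: [0.746, 1.406, 0.412]
contact_force: [0.1, 0.4, 0.3]
opening: 0.0742
```

```bash
python3 look.py pics/g7.png; python3 s.py 50 -168 162 15
```

```text
t 18.25 grasp(cradle mm) [  46.8 -179.5  148. ] lean 43.1 xdirex -0.003 z.ex 1.0 F [ 0.9 -0.1  1.3] open 0.0849 q [-0.69  0.19  1.77  0.65  1.59 -0.59] rad 199.0 ang 2.695
[350 187] [392 265]
(np.float64(348.6666666666667), np.float64(185.17777777777778), np.int64(45)) (np.float64(388.2597402597403), np.float64(262.4805194805195), np.int64(77))
knob [  49.1 -168.4  162.5] err 0.0029 rad 196.15178794272478 psi 2.6034407262639414 in tool mm [151.9  18.1   2.2]
t 18.25 grasp(cradle mm) [  46.8 -179.5  148. ] lean 43.1 xdirex -0.003 z.ex 1.0 F [ 0.9 -0.1  1.3] open 0.0849 q [-0.69  0.19  1.77  0.65  1.59 -0.59] rad 199.0 ang 2.695
turn units [-4.79  1.03  0.04] tool tgt x
shift units [0.99 3.73 2.53] TCP tgt [ 0.55  -0.186  0.312]
```

View pics/g7.png

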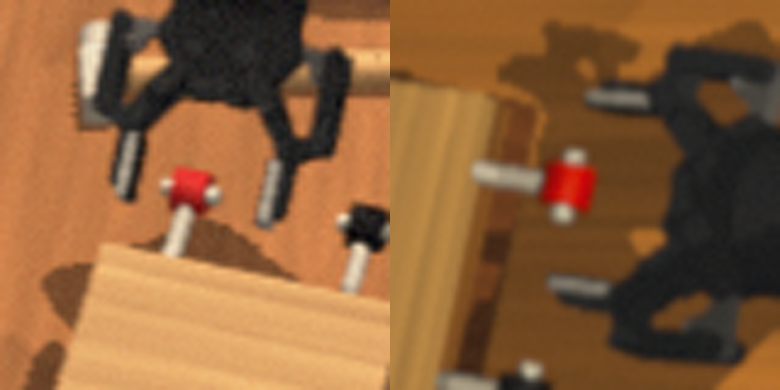

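Call:
carry_out(
  increments=[
    [[-0.6, 0.13, 0], [0.12, 0.48, 0.34], 1],
    [[-0.6, 0.13, 0], [0.12, 0.48, 0.34], 1],
    [[-0.6, 0.13, 0], [0.13, 0.48, 0.34], 1],
    [[-0.6, 0.13, 0], [0.13, 0.48, 0.33], 1],
    [[-0.6, 0.13, 0], [0.13, 0.48, 0.32], 1],
    [[-0.6, 0.13, 0], [0.13, 0.48, 0.3], 1],
    [[-0.6, 0.13, 0], [0.13, 0.46, 0.3], 1],
    [[0, 0, 0], [0, 0, 0], 0.7],
  ],
)

```text
t: 19.05
tool_pos: [0.5488, -0.1914, 0.3083]
tool_rot: [0.412, 1.514, 0.062]
contact_force: [0.7, -0.2, 0.7]
opening: 0.0732
```

```bash
python3 look.py pics/g8.png; python3 s.py 50 -168 161 15
```

```text
t 19.15 grasp(cradle mm) [  49.6 -167.5  159.3] lean 17.6 xdirex 0.001 z.ex 1.0 F [-0.3 -0.4  0.8] open 0.0605 q [-0.52  0.04  1.8   0.3   1.4  -0.36] rad 193.7 ang 2.615
[347 186] [387 262]
(np.float64(348.4146341463415), np.float64(185.21951219512195), np.int64(41)) (np.float64(388.24528301886795), np.float64(262.3207547169811), np.int64(53))
knob [  49.6 -168.3  162.3] err 0.0026 rad 195.9487975822971 psi 2.6040042308603866 in tool mm [1.519e+02 2.000e-01 1.000e-01]
t 19.15 grasp(cradle mm) [  49.6 -167.5  159.3] lean 17.6 xdirex 0.001 z.ex 1.0 F [-0.3 -0.4  0.8] open 0.0605 q [-0.52  0.04  1.8   0.3   1.4  -0.36] rad 193.7 ang 2.615
turn units [-0.44  0.1   0.06] tool tgt x
shift units [0.1  0.29 0.18] TCP tgt [ 0.55  -0.186  0.311]
```

View pics/g8.png

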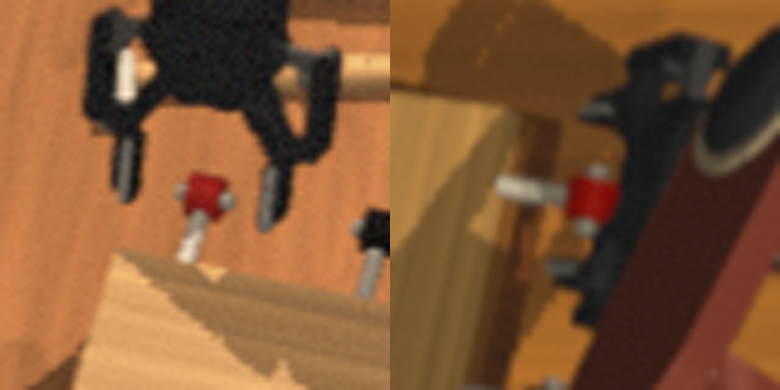

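Call:
carry_out(
  increments=[
    [[0, 0, 0], [0, 0, 0], 0],
    [[0, 0, 0], [0, 0, 0], 0],
    [[0, 0, 0], [0, 0, 0], 0],
    [[0, 0, 0], [0, 0, 0], 0],
    [[0, 0, 0], [0, 0, 0], 0],
  ],
  squeeze=120,
)

```text
t: 19.65
tool_pos: [0.5463, -0.1943, 0.3051]
tool_rot: [0.421, 1.525, 0.064]
contact_force: [-0.9, 1.1, 1.2]
opening: 0.0285
```

```bash
sed -i 's/-.035,.035/-S,S/; s/^r_//' arc2.py; sed -i 's/^o,c,Rm=st()/S=float(sys.argv[5]) if len(sys.argv)>5 else .035\no,c,Rm=st()/' arc2.py; python3 arc2.py 8 .06 60 195 .06
```

```text
t 19.65 grasp(cradle mm) [  46.6 -169.3  157.6] lean 17.8 xdirex -0.008 z.ex 1.0 F [-1.1  0.8  1.2] open 0.0285 q [-0.52  0.05  1.8   0.3   1.41 -0.36] rad 194.4 ang 2.628
[[0.59,-0.13,0],[-0.16,-0.72,-0.66],0]
[[0.59,-0.13,0],[-0.15,-0.65,-0.71],0]
[[0.59,-0.13,0],[-0.14,-0.61,-0.75],0]
[[0.59,-0.13,0],[-0.13,-0.56,-0.79],0]
[[0.59,-0.13,0],[-0.12,-0.52,-0.82],0]
[[0.59,-0.13,0],[-0.11,-0.47,-0.85],0]
[[0.59,-0.13,0],[-0.09,-0.42,-0.88],0]
[[0.59,-0.13,0],[-0.08,-0.36,-0.90],0]
psi end 3.108
```

Call:
carry_out(
  increments=[
    [[0.59, -0.13, 0], [-0.15, -0.68, -0.64], 0],
    [[0.59, -0.13, 0], [-0.15, -0.65, -0.7], 0],
    [[0.59, -0.13, 0], [-0.14, -0.61, -0.74], 0],
    [[0.59, -0.13, 0], [-0.13, -0.56, -0.78], 0],
  ],
)

```text
t: 20.05
tool_pos: [0.5349, -0.2448, 0.2498]
tool_rot: [0.605, 1.467, 0.266]
contact_force: [-0.2, 1.3, 1.7]
opening: 0.0276
```

```bash
python3 look.py pics/g9.png; python3 arc2.py 5 .06 60 195 .06
```

```text
t 20.15 grasp(cradle mm) [  46.4 -186.8  116.1] lean 32.1 xdirex -0.008 z.ex 1.0 F [ 2.4  1.3 -2.8] open 0.028 q [-0.64  0.17  1.79  0.5   1.46 -0.55] rad 194.4 ang 2.859
[351 195] [393 267]
(np.float64(350.3243243243243), np.float64(192.78378378378378), np.int64(37)) (np.float64(393.8253968253968), np.float64(265.968253968254), np.int64(63))
knob [  49.2 -186.2  123.9] err 0.0016 rad 196.2611198351674 psi 2.8205170894989227 in tool mm [148.6   4.6   2.7]
t 20.15 grasp(cradle mm) [  46.4 -186.8  116.1] lean 32.1 xdirex -0.008 z.ex 1.0 F [ 2.4  1.3 -2.8] open 0.028 q [-0.64  0.17  1.79  0.5   1.46 -0.55] rad 194.4 ang 2.859
[[0.59,-0.13,0],[-0.12,-0.55,-0.82],0]
[[0.59,-0.13,0],[-0.11,-0.47,-0.86],0]
[[0.59,-0.13,0],[-0.09,-0.42,-0.88],0]
[[0.59,-0.13,0],[-0.08,-0.37,-0.91],0]
[[0.59,-0.13,0],[-0.07,-0.31,-0.93],0]
psi end 3.159
```

Call:
carry_out(
  increments=[
    [[0.59, -0.13, 0], [-0.12, -0.53, -0.8], 0],
    [[0.59, -0.13, 0], [-0.11, -0.47, -0.84], 0],
    [[0.59, -0.13, 0], [-0.09, -0.42, -0.86], 0],
    [[0.59, -0.13, 0], [-0.08, -0.37, -0.88], 0],
  ],
)

```text
t: 20.55
tool_pos: [0.5273, -0.2811, 0.1826]
tool_rot: [0.782, 1.397, 0.459]
contact_force: [-1.5, 0.8, 2.2]
opening: 0.0278
```

```bash
python3 look.py pics/g10.png; python3 arc2.py 3 .06 60 195 .06
```

```text
t 20.65 grasp(cradle mm) [  46.4 -194.1   72.8] lean 46.0 xdirex -0.011 z.ex 1.0 F [ 1.4  0.5 -3.8] open 0.0279 q [-0.73  0.33  1.76  0.67  1.53 -0.7 ] rad 194.4 ang 3.086
[351 205] [394 270]
(np.float64(351.36842105263156), np.float64(203.18421052631578), np.int64(38)) (np.float64(394.84615384615387), np.float64(268.3692307692308), np.int64(65))
knob [  48.7 -194.4   81.7] err 0.0022 rad 195.36441655838135 psi 3.040546172476503 in tool mm [148.6   6.2   2.2]
t 20.65 grasp(cradle mm) [  46.4 -194.1   72.8] lean 46.0 xdirex -0.011 z.ex 1.0 F [ 1.4  0.5 -3.8] open 0.0279 q [-0.73  0.33  1.76  0.67  1.53 -0.7 ] rad 194.4 ang 3.086
[[0.59,-0.13,0],[-0.08,-0.35,-0.93],0]
[[0.59,-0.13,0],[-0.06,-0.26,-0.95],0]
[[0.59,-0.13,0],[-0.05,-0.21,-0.96],0]
psi end 3.266
```

View pics/g10.png

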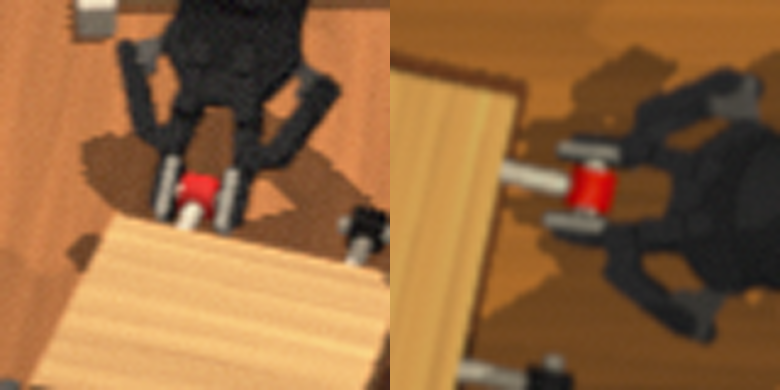

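Call:
carry_out(
  increments=[
    [[0, 0, 0], [0, 0, -0.5], 0],
    [[0, 0, 0], [0, 0, -0.5], 0],
    [[0, 0, 0], [0, 0, -0.3], 0],
    [[0, 0, 0], [0, 0, -0.2], 0],
  ],
)

```text
t: 21.05
tool_pos: [0.529, -0.2833, 0.1665]
tool_rot: [0.781, 1.401, 0.481]
contact_force: [-10.1, 0.9, 13.4]
opening: 0.0278
```

```bash
python3 look.py pics/g11.png
```

```text
t 21.15 grasp(cradle mm) [  46.7 -194.3   60.4] lean 46.8 xdirex -0.025 z.ex 1.0 F [-11.4  -3.5  18.2] open 0.0276 q [-0.73  0.36  1.75  0.68  1.54 -0.73] rad 194.3 ang -3.133
[351 209] [393 270]
(np.float64(351.54285714285714), np.float64(207.05714285714285), np.int64(35)) (np.float64(394.25), np.float64(268.95), np.int64(60))
knob [  48.4 -194.8   67.6] err 0.0025 rad 194.9208701697367 psi 3.1128721907296715 in tool mm [149.6   4.9   1.5]
```

Call:
carry_out(
  increments=[
    [[0, 0, 0], [0, 0, -0.3], 0],
    [[0, 0, 0], [0, 0, -0.3], 0],
    [[0, 0, 0], [0, 0, -0.3], 0],
  ],
)

```text
t: 21.45
tool_pos: [0.5304, -0.2851, 0.1646]
tool_rot: [0.781, 1.402, 0.505]
contact_force: [-15.9, -0.7, 26.6]
opening: 0.0278
```

```bash
python3 look.py pics/g12.png
```

```text
t 21.55 grasp(cradle mm) [  46.9 -194.2   60.2] lean 47.7 xdirex -0.036 z.ex 0.999 F [-15.1  -4.2  26.6] open 0.0277 q [-0.73  0.37  1.74  0.68  1.55 -0.74] rad 194.2 ang -3.132
[351 209] [393 270]
(np.float64(351.61764705882354), np.float64(207.14705882352942), np.int64(34)) (np.float64(394.327868852459), np.float64(268.9344262295082), np.int64(61))
knob [  48.4 -195.1   67.1] err 0.0028 rad 195.16846257359492 psi 3.1154813312431764 in tool mm [149.7   4.5   1.4]
```

View pics/g12.png

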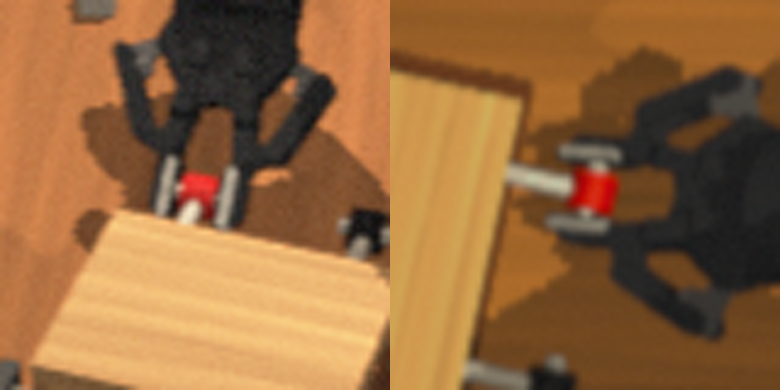

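The knob no longer moves under 27 N. I'll check the leaf plane with depth.

```bash
cat > plane.py <<'E'
from h import *
def plane(cam,xr,yr,zz):
    im,d=get_image(cam); c,Rm,p=cal(cam); P=[]
    for x in np.linspace(*xr,25):
        for y in np.linspace(*yr,25):
            u=proj(cam,W([x,y,zz])); i,j=int(round(u[0])),int(round(u[1]))
            if d[j,i]>0:
                _,dr=ray(cam,[i,j]); q=p+dr*d[j,i]-np.array([V[0],V[1],0]); P.append([q@ex,q@ey,q[2]])
    P=np.array(P); A=np.c_[P[:,:2],np.ones(len(P))]; m=np.ones(len(P),bool)
    for _ in range(5):
        s=np.linalg.lstsq(A[m],P[m,2],rcond=None)[0]; r=P[:,2]-A@s; m=abs(r)<max(.003,2*np.std(r[m]))
    print(cam,"slope x,y",s[:2],"z at mid",s@[np.mean(xr),np.mean(yr),1],"n",m.sum(),"std",r[m].std())
if __name__=="__main__":
    import sys; a=[float(v) for v in sys.argv[1:]]
    for cam in("side","top"): plane(cam,a[0:2],a[2:4],a[4])
E
python3 plane.py -.08 .08 -.14 -.02 .078; python3 plane.py -.08 .08 .05 .13 .046
```

```text
side slope x,y [0.00151273 0.00218578] z at mid 0.07748117235425653 n 560 std 0.0019582297191699386
top slope x,y [0.0030153  0.01113922] z at mid 0.07782430921531606 n 540 std 0.002104126204418357
side slope x,y [0.03303954 0.88823461] z at mid 0.07981689961186508 n 582 std 0.01687771645879219
top slope x,y [1.16786255e-06 2.54777750e-03] z at mid 0.046060615203977084 n 498 std 0.0022261991896765265
```

Both views put the tray flat on top (plane z = 77.5 mm, slope below 0.011). Next I fold the empty tray back, turning the tool with the leaf.

```bash
python3 arc2.py 8 -.07 -10 195 .07
```

```text
t 21.75 grasp(cradle mm) [  46.9 -194.3   60.2] lean 47.6 xdirex -0.035 z.ex 0.999 F [-14.7  -4.4  25.8] open 0.0274 q [-0.73  0.37  1.74  0.68  1.55 -0.74] rad 194.3 ang -3.132
[[-0.68,0.15,0],[0.08,0.35,1.07],0]
[[-0.68,0.15,0],[0.10,0.46,1.04],0]
[[-0.68,0.15,0],[0.12,0.53,1.00],0]
[[-0.68,0.15,0],[0.13,0.60,0.96],0]
[[-0.68,0.15,0],[0.15,0.66,0.92],0]
[[-0.68,0.15,0],[0.16,0.72,0.87],0]
[[-0.68,0.15,0],[0.18,0.78,0.82],0]
[[-0.68,0.15,0],[0.19,0.83,0.76],0]
psi end 2.591
```

Call:
carry_out(
  increments=[
    [[0, 0, 0], [0, 0, 0.1], 0],
    [[-0.6, 0.13, 0], [0.07, 0.33, 0.92], 0],
    [[-0.6, 0.13, 0], [0.08, 0.38, 0.9], 0],
    [[-0.6, 0.13, 0], [0.1, 0.44, 0.87], 0],
    [[-0.6, 0.13, 0], [0.11, 0.5, 0.84], 0],
  ],
)

```text
t: 22.25
tool_pos: [0.5371, -0.2494, 0.2374]
tool_rot: [0.597, 1.482, 0.289]
contact_force: [-0.9, -0.5, -2.5]
opening: 0.0276
```

```bash
python3 look.py pics/g13.png; python3 arc2.py 8 -.07 -10 195 .07
```

```text
t 22.35 grasp(cradle mm) [  46.7 -188.5  109.1] lean 32.6 xdirex -0.03 z.ex 0.999 F [-4.3 -3.6  2.2] open 0.0281 q [-0.65  0.19  1.78  0.5   1.47 -0.58] rad 194.3 ang 2.897
[351 196] [393 268]
(np.float64(350.5882352941176), np.float64(195.35294117647058), np.int64(34)) (np.float64(394.3103448275862), np.float64(266.2068965517241), np.int64(58))
knob [  49.6 -188.7  113.2] err 0.0026 rad 195.53964159141898 psi 2.876580231749195 in tool mm [151.4   2.    2.9]
t 22.35 grasp(cradle mm) [  46.7 -188.5  109.1] lean 32.6 xdirex -0.03 z.ex 0.999 F [-4.3 -3.6  2.2] open 0.0281 q [-0.65  0.19  1.78  0.5   1.47 -0.58] rad 194.3 ang 2.897
[[-0.68,0.15,0],[0.14,0.61,0.94],0]
[[-0.68,0.15,0],[0.16,0.70,0.88],0]
[[-0.68,0.15,0],[0.17,0.76,0.83],0]
[[-0.68,0.15,0],[0.18,0.81,0.77],0]
[[-0.68,0.15,0],[0.20,0.87,0.71],0]
[[-0.68,0.15,0],[0.21,0.91,0.65],0]
[[-0.68,0.15,0],[0.22,0.95,0.58],0]
[[-0.68,0.15,0],[0.22,0.99,0.51],0]
psi end 2.337
```

View pics/g13.png

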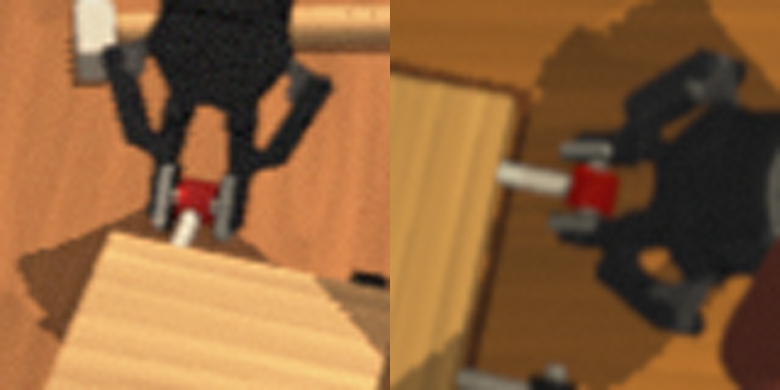

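Call:
carry_out(
  increments=[
    [[-0.68, 0.15, 0], [0.14, 0.62, 0.94], 0],
    [[-0.68, 0.15, 0], [0.16, 0.7, 0.88], 0],
    [[-0.68, 0.15, 0], [0.17, 0.76, 0.83], 0],
    [[-0.68, 0.15, 0], [0.18, 0.81, 0.77], 0],
    [[-0.68, 0.15, 0], [0.2, 0.87, 0.71], 0],
    [[-0.68, 0.15, 0], [0.21, 0.91, 0.65], 0],
  ],
)

```text
t: 22.95
tool_pos: [0.558, -0.1521, 0.3353]
tool_rot: [0.268, 1.568, -0.066]
contact_force: [0.9, 0.8, -3.0]
opening: 0.0277
```

```bash
python3 look.py pics/g14.png; python3 arc2.py 6 -.07 -15 195 .07; python3 -c "
from h import *
im,d=get_image('side'); cv2.imwrite('pics/s14.png',cv2.resize(im[120:320,230:430],None,fx=3,fy=3))"
```

```text
t 23.05 grasp(cradle mm) [  46.9 -151.8  183.4] lean 7.4 xdirex -0.021 z.ex 1.0 F [-4.6 -0.5  3.9] open 0.0275 q [-0.42  0.    1.78  0.12  1.41 -0.23] rad 194.4 ang 2.467
[347 182] [381 261]
(np.float64(346.67391304347825), np.float64(181.5), np.int64(46)) None
t 23.05 grasp(cradle mm) [  46.9 -151.8  183.4] lean 7.4 xdirex -0.021 z.ex 1.0 F [-4.6 -0.5  3.9] open 0.0275 q [-0.42  0.    1.78  0.12  1.41 -0.23] rad 194.4 ang 2.467
[[-0.68,0.15,0],[0.21,0.94,0.59],0]
[[-0.68,0.15,0],[0.23,1.00,0.50],0]
[[-0.68,0.15,0],[0.23,1.03,0.43],0]
[[-0.68,0.15,0],[0.24,1.05,0.35],0]
[[-0.68,0.15,0],[0.24,1.08,0.27],0]
[[-0.40,0.09,0],[0.20,0.88,0.26],0]
psi end 2.047
```

View pics/s14.png

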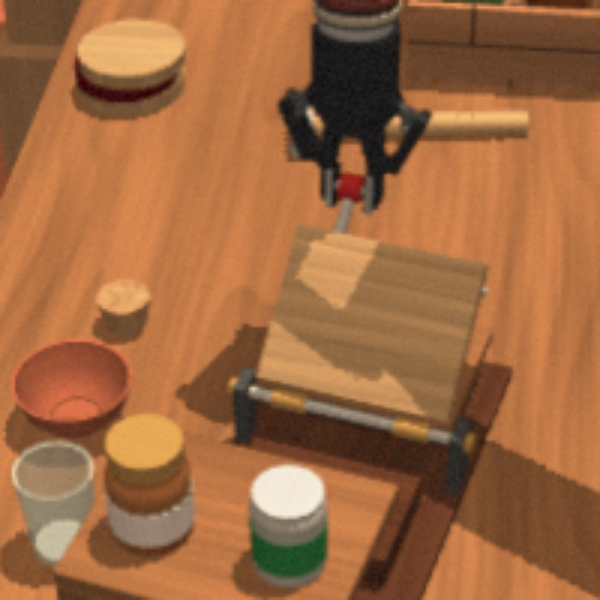

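The side view shows the tray alone lifting with the red knob at (350,187); the cover's black knob stays behind, low. Continuing.

Call:
carry_out(
  increments=[
    [[-0.6, 0.13, 0], [0.19, 0.82, 0.5], 0],
    [[-0.6, 0.13, 0], [0.19, 0.86, 0.43], 0],
    [[-0.6, 0.13, 0], [0.2, 0.88, 0.37], 0],
    [[-0.6, 0.13, 0], [0.2, 0.9, 0.31], 0],
    [[-0.6, 0.13, 0], [0.2, 0.92, 0.25], 0],
    [[-0.6, 0.13, 0], [0.2, 0.93, 0.19], 0],
  ],
)

```text
t: 23.7
tool_pos: [0.581, -0.0507, 0.3737]
tool_rot: [-0.023, 1.602, -0.374]
contact_force: [-2.3, -3.1, 1.7]
opening: 0.0279
```

```bash
python3 look.py pics/g15.png
```

```text
t 23.8 grasp(cradle mm) [  47.2 -106.5  224.7] lean -14.5 xdirex -0.019 z.ex 1.0 F [-4.4 -1.2  7.1] open 0.0279 q [-0.17 -0.01  1.73 -0.25  1.46  0.09] rad 194.4 ang 2.15
[341 179] [363 255]
(np.float64(340.79245283018867), np.float64(178.49056603773585), np.int64(53)) None
```

View pics/g15.png

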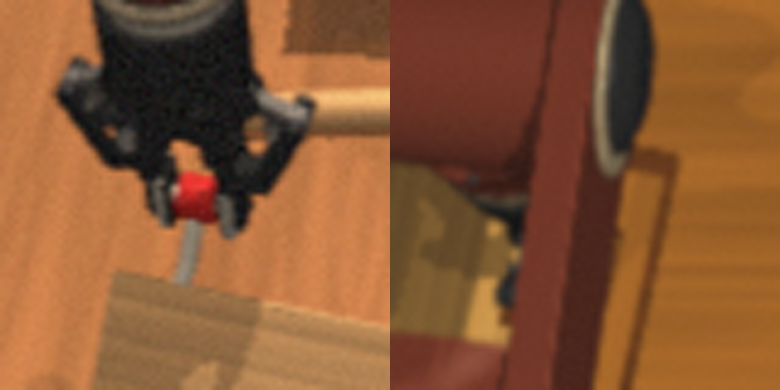

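```bash
python3 arc2.py 12 0 48 195 .095
```

```text
t 23.8 grasp(cradle mm) [  47.2 -106.5  224.7] lean -14.5 xdirex -0.019 z.ex 1.0 F [-4.4 -1.2  7.1] open 0.0279 q [-0.17 -0.01  1.73 -0.25  1.46  0.09] rad 194.4 ang 2.15
[[0.93,-0.21,0],[-0.16,-0.72,0.17],0]
[[0.93,-0.21,0],[-0.16,-0.71,0.08],0]
[[0.93,-0.21,0],[-0.16,-0.72,0.01],0]
[[0.93,-0.21,0],[-0.16,-0.72,-0.06],0]
[[0.93,-0.21,0],[-0.16,-0.71,-0.13],0]
[[0.93,-0.21,0],[-0.16,-0.69,-0.20],0]
[[0.93,-0.21,0],[-0.15,-0.67,-0.26],0]
[[0.93,-0.21,0],[-0.15,-0.64,-0.33],0]
[[0.93,-0.21,0],[-0.14,-0.61,-0.39],0]
[[0.93,-0.21,0],[-0.13,-0.57,-0.44],0]
[[0.93,-0.21,0],[-0.12,-0.53,-0.50],0]
[[0.45,-0.10,0],[-0.05,-0.24,-0.26],0]
psi end 2.15
```

Call:
carry_out(
  increments=[
    [[0, 0, 0], [0, 0, 0], 1],
    [[0, 0, 0], [0, 0, 0], 1],
    [[0, 0, 0], [0, 0, 0], 1],
    [[0, 0, 0], [0, 0, 0], 1],
  ],
)

```text
t: 24.2
tool_pos: [0.5813, -0.0509, 0.3721]
tool_rot: [-0.022, 1.604, -0.367]
contact_force: [0.4, 0.0, -0.3]
opening: 0.0836
```

Call:
carry_out(
  increments=[
    [[0.9, -0.2, 0], [-0.16, -0.7, 0.17], 1],
    [[0.9, -0.2, 0], [-0.16, -0.7, 0.08], 1],
    [[0.9, -0.2, 0], [-0.16, -0.7, 0.01], 1],
    [[0.9, -0.2, 0], [-0.16, -0.7, -0.06], 1],
    [[0.9, -0.2, 0], [-0.16, -0.7, -0.13], 1],
    [[0.9, -0.2, 0], [-0.16, -0.68, -0.2], 1],
  ],
)

```text
t: 24.8
tool_pos: [0.5615, -0.1367, 0.3684]
tool_rot: [0.419, 1.531, 0.093]
contact_force: [0.1, -0.2, 0.2]
opening: 0.0856
```

```bash
python3 look.py pics/g16.png;python3 s.py 50 -105 226 48
```

```text
t 24.9 grasp(cradle mm) [  46.5 -109.1  220.1] lean 18.5 xdirex -0.021 z.ex 1.0 F [-0.9  0.2 -0.8] open 0.0853 q [-0.43 -0.02  1.76  0.31  1.5  -0.25] rad 192.1 ang 2.175
[341 180] [364 255]
(np.float64(340.6470588235294), np.float64(178.68627450980392), np.int64(51)) (np.float64(363.35820895522386), np.float64(253.13432835820896), np.int64(67))
knob [  50.  -106.   226.8] err 0.0019 rad 195.9273837347189 psi 2.1422002728866576 in tool mm [149.6   5.1   3.4]
t 24.9 grasp(cradle mm) [  46.5 -109.1  220.1] lean 18.5 xdirex -0.021 z.ex 1.0 F [-0.9  0.2 -0.8] open 0.0853 q [-0.43 -0.02  1.76  0.31  1.5  -0.25] rad 192.1 ang 2.175
turn units [ 4.99 -1.28 -0.16] tool tgt x
shift units [-0.67 -3.02 -1.87] TCP tgt [ 0.548 -0.198  0.33 ]
```

View pics/g16.png

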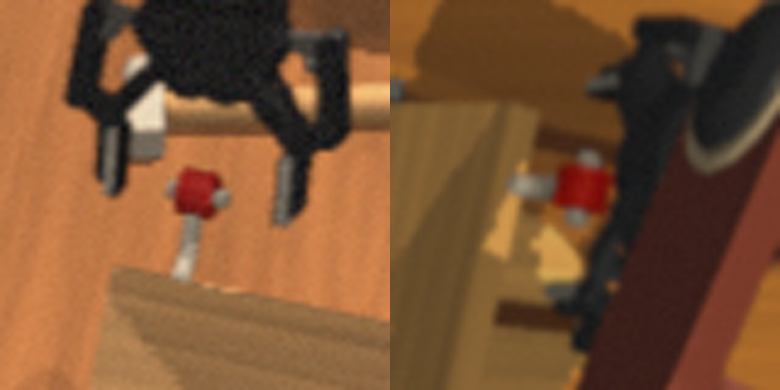

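Call:
carry_out(
  increments=[
    [[0.83, -0.2, 0], [-0.11, -0.52, -0.18], 1],
    [[0.83, -0.2, 0], [-0.11, -0.52, -0.24], 1],
    [[0.83, -0.2, 0], [-0.11, -0.5, -0.28], 1],
    [[0.83, -0.2, 0], [-0.1, -0.48, -0.3], 1],
    [[0.83, -0.2, 0], [-0.1, -0.45, -0.35], 1],
    [[0.7, -0.2, 0], [-0.08, -0.4, -0.3], 0.6],
    [[0, 0, 0], [0, 0, 0], 0.6],
  ],
)

```text
t: 25.6
tool_pos: [0.5495, -0.194, 0.3334]
tool_rot: [0.785, 1.386, 0.488]
contact_force: [-0.2, 1.1, -0.2]
opening: 0.0593
```

```bash
python3 look.py pics/g17.png
```

```text
t 25.7 grasp(cradle mm) [  49.  -101.   229.8] lean 47.3 xdirex -0.014 z.ex 1.0 F [ 0.1 -0.2 -0.1] open 0.0511 q [-0.59  0.08  1.77  0.75  1.66 -0.46] rad 195.8 ang 2.112
[340 178] [361 253]
(np.float64(340.859649122807), np.float64(178.47368421052633), np.int64(57)) (np.float64(363.1111111111111), np.float64(253.17283950617283), np.int64(81))
knob [  49.5 -105.4  228. ] err 0.0023 rad 196.63903294458925 psi 2.1367834419489147 in tool mm [152.9  -4.4   0.4]
```

View pics/g17.png

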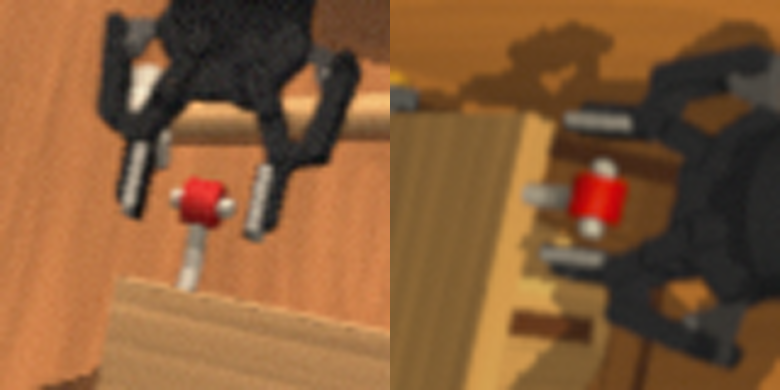

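Call:
carry_out(
  increments=[
    [[0, 0, 0], [-0.03, -0.17, -0.15], 0.4],
    [[0, 0, 0], [0, 0, 0], 0],
    [[0, 0, 0], [0, 0, 0], 0],
    [[0, 0, 0], [0, 0, 0], 0],
    [[0, 0, 0], [0, 0, 0], 0],
  ],
  squeeze=120,
)

```text
t: 26.2
tool_pos: [0.5488, -0.1953, 0.3344]
tool_rot: [0.771, 1.395, 0.487]
contact_force: [-0.3, -1.9, 0.4]
opening: 0.0281
```

```bash
python3 look.py pics/g18.png;python3 arc2.py 12 -.07 -12 195 .07
```

```text
t 26.3 grasp(cradle mm) [  47.  -104.2  228.3] lean 46.8 xdirex -0.023 z.ex 1.0 F [-0.5 -1.6 -0.3] open 0.028 q [-0.59  0.08  1.77  0.74  1.66 -0.47] rad 196.3 ang 2.131
[341 178] [362 254]
(np.float64(340.72222222222223), np.float64(178.1851851851852), np.int64(54)) (np.float64(362.7303370786517), np.float64(253.12359550561797), np.int64(89))
knob [  49.4 -104.5  229.5] err 0.0019 rad 197.44774308528605 psi 2.1286179539833068 in tool mm [153.9   0.6   2.3]
t 26.3 grasp(cradle mm) [  47.  -104.2  228.3] lean 46.8 xdirex -0.023 z.ex 1.0 F [-0.5 -1.6 -0.3] open 0.028 q [-0.59  0.08  1.77  0.74  1.66 -0.47] rad 196.3 ang 2.131
[[-0.68,0.15,0],[0.22,0.98,0.67],0]
[[-0.68,0.15,0],[0.23,1.00,0.65],0]
[[-0.68,0.15,0],[0.24,1.04,0.58],0]
[[-0.68,0.15,0],[0.24,1.08,0.50],0]
[[-0.68,0.15,0],[0.25,1.11,0.43],0]
[[-0.68,0.15,0],[0.26,1.14,0.35],0]
[[-0.68,0.15,0],[0.26,1.16,0.26],0]
[[-0.68,0.15,0],[0.26,1.17,0.18],0]
[[-0.68,0.15,0],[0.27,1.18,0.10],0]
[[-0.68,0.15,0],[0.27,1.18,0.01],0]
[[-0.68,0.15,0],[0.27,1.18,-0.07],0]
[[-0.68,0.15,0],[0.27,1.17,-0.16],0]
psi end 1.291
```

Centred and gripped. I'll go at 0.055 rad per row.

Call:
carry_out(
  increments=[
    [[-0.54, 0.12, 0], [0.17, 0.77, 0.55], 0],
    [[-0.54, 0.12, 0], [0.18, 0.79, 0.51], 0],
    [[-0.54, 0.12, 0], [0.19, 0.82, 0.47], 0],
    [[-0.54, 0.12, 0], [0.19, 0.84, 0.42], 0],
    [[-0.54, 0.12, 0], [0.19, 0.86, 0.38], 0],
    [[-0.54, 0.12, 0], [0.2, 0.88, 0.33], 0],
    [[-0.54, 0.12, 0], [0.2, 0.9, 0.28], 0],
    [[-0.54, 0.12, 0], [0.2, 0.91, 0.22], 0],
  ],
)

```text
t: 27.1
tool_pos: [0.5792, -0.0594, 0.4021]
tool_rot: [0.434, 1.523, 0.118]
contact_force: [0.0, -2.0, -1.9]
opening: 0.0275
```

```bash
python3 look.py pics/g19.png;python3 arc2.py 8 -.055 -12 195 .055
```

```text
t 27.2 grasp(cradle mm) [ 47.5 -22.3 257. ] lean 20.5 xdirex -0.018 z.ex 1.0 F [ 3.4  2.2 -0.1] open 0.0275 q [-0.29 -0.05  1.73  0.36  1.51 -0.12] rad 196.3 ang 1.684
[330 188] [325 244]
(np.float64(329.7), np.float64(187.41666666666666), np.int64(60)) (np.float64(324.4054054054054), np.float64(242.0810810810811), np.int64(37))
knob [ 49.8 -20.1 260.6] err 0.004 rad 199.60157861486377 psi 1.6716118868125516 in tool mm [152.4   3.2   2.4]
t 27.2 grasp(cradle mm) [ 47.5 -22.3 257. ] lean 20.5 xdirex -0.018 z.ex 1.0 F [ 3.4  2.2 -0.1] open 0.0275 q [-0.29 -0.05  1.73  0.36  1.51 -0.12] rad 196.3 ang 1.684
[[-0.54,0.12,0],[0.21,0.92,0.12],0]
[[-0.54,0.12,0],[0.21,0.92,0.13],0]
[[-0.54,0.12,0],[0.21,0.93,0.08],0]
[[-0.54,0.12,0],[0.21,0.93,0.03],0]
[[-0.54,0.12,0],[0.21,0.93,-0.03],0]
[[-0.54,0.12,0],[0.21,0.93,-0.08],0]
[[-0.54,0.12,0],[0.21,0.92,-0.13],0]
[[-0.54,0.12,0],[0.21,0.91,-0.18],0]
psi end 1.244
```

View pics/g19.png

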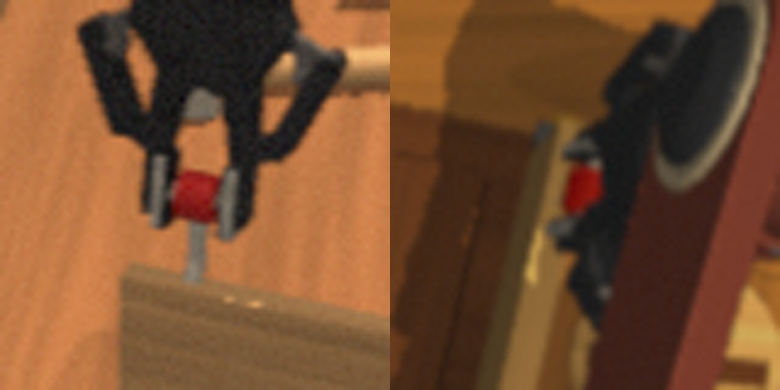

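Still holding well. Continuing past upright.

Call:
carry_out(
  increments=[
    [[-0.54, 0.12, 0], [0.21, 0.91, 0.17], 0],
    [[-0.54, 0.12, 0], [0.21, 0.92, 0.12], 0],
    [[-0.54, 0.12, 0], [0.21, 0.93, 0.08], 0],
    [[-0.54, 0.12, 0], [0.21, 0.93, 0.03], 0],
    [[-0.54, 0.12, 0], [0.21, 0.93, -0.03], 0],
    [[-0.54, 0.12, 0], [0.21, 0.93, -0.08], 0],
    [[-0.54, 0.12, 0], [0.21, 0.92, -0.13], 0],
    [[-0.54, 0.12, 0], [0.21, 0.91, -0.18], 0],
  ],
)

```text
t: 28.0
tool_pos: [0.6134, 0.0863, 0.4039]
tool_rot: [0.095, 1.596, -0.239]
contact_force: [-0.2, -1.4, 0.8]
opening: 0.0277
```

```bash
python3 look.py pics/g20.png; python3 -c "
from h import *
im,d=get_image('side'); cv2.imwrite('pics/s20.png',cv2.resize(im[100:320,220:430],None,fx=2.7,fy=2.7))"
```

```text
t 28.1 grasp(cradle mm) [ 48.1  59.3 249. ] lean -5.2 xdirex -0.022 z.ex 1.0 F [1.5 3.1 0.5] open 0.0276 q [ 0.04  0.06  1.61 -0.08  1.52  0.25] rad 196.2 ang 1.264
[318 211] [287 236]
(np.float64(317.82608695652175), np.float64(209.4927536231884), np.int64(69)) None
```

View pics/s20.png

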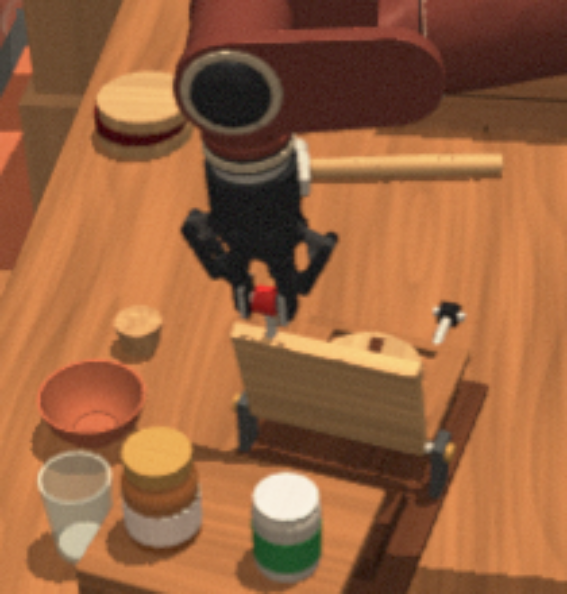

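The side view shows the head lying bare-side-up with its dark stripe in the cover at (375,350), and the tray past upright. I'll regrasp with the hand to -y for the last stretch.

```bash
python3 arc2.py 12 0 52 195.5 .092
```

```text
t 28.15 grasp(cradle mm) [ 48.1  58.7 249.2] lean -5.1 xdirex -0.022 z.ex 1.0 F [0.4 3.6 1.1] open 0.0275 q [ 0.03  0.05  1.61 -0.08  1.52  0.25] rad 196.2 ang 1.267
[[0.90,-0.20,0],[-0.16,-0.70,-0.00],0]
[[0.90,-0.20,0],[-0.16,-0.69,-0.03],0]
[[0.90,-0.20,0],[-0.16,-0.69,-0.10],0]
[[0.90,-0.20,0],[-0.15,-0.68,-0.16],0]
[[0.90,-0.20,0],[-0.15,-0.66,-0.23],0]
[[0.90,-0.20,0],[-0.14,-0.64,-0.29],0]
[[0.90,-0.20,0],[-0.14,-0.61,-0.35],0]
[[0.90,-0.20,0],[-0.13,-0.57,-0.40],0]
[[0.90,-0.20,0],[-0.12,-0.54,-0.45],0]
[[0.90,-0.20,0],[-0.11,-0.49,-0.50],0]
[[0.75,-0.17,0],[-0.09,-0.38,-0.46],0]
[[0.00,-0.00,0],[0.00,0.00,0.00],0]
psi end 1.267
```

Call:
carry_out(
  increments=[
    [[0, 0, 0], [0, 0, 0], 1],
    [[0, 0, 0], [0, 0, 0], 1],
    [[0, 0, 0], [0, 0, 0], 1],
    [[0, 0, 0], [0, 0, 0], 1],
    [[0, 0, 0], [0, 0, 0], 1],
  ],
)

```text
t: 28.65
tool_pos: [0.6129, 0.0827, 0.403]
tool_rot: [0.102, 1.598, -0.235]
contact_force: [-0.6, -0.2, -0.1]
opening: 0.0854
```

Call:
carry_out(
  increments=[
    [[0.9, -0.2, 0], [-0.15, -0.68, 0.04], 1],
    [[0.9, -0.2, 0], [-0.15, -0.68, -0.01], 1],
    [[0.9, -0.2, 0], [-0.15, -0.68, -0.08], 1],
    [[0.9, -0.2, 0], [-0.15, -0.67, -0.14], 1],
    [[0.9, -0.2, 0], [-0.15, -0.65, -0.21], 1],
    [[0.9, -0.2, 0], [-0.14, -0.63, -0.27], 1],
  ],
)

```text
t: 29.25
tool_pos: [0.5945, 0.0014, 0.392]
tool_rot: [0.535, 1.495, 0.224]
contact_force: [-0.2, -0.2, 0.9]
opening: 0.0855
```

```bash
python3 look.py pics/g21.png;python3 s.py 50 59 248 52
```

```text
t 29.35 grasp(cradle mm) [ 48.1  55.7 253.1] lean 27.7 xdirex -0.023 z.ex 1.0 F [-0.2 -0.4 -0.7] open 0.0855 q [-0.21 -0.02  1.73  0.49  1.46 -0.06] rad 199.0 ang 1.287
[318 208] [289 236]
(np.float64(317.9154929577465), np.float64(210.08450704225353), np.int64(71)) (np.float64(288.3636363636364), np.float64(234.71428571428572), np.int64(77))
knob [ 50.6  58.4 250.9] err 0.0026 rad 197.7101482868147 psi 1.271163868098391 in tool mm [158.1   1.3   2.5]
t 29.35 grasp(cradle mm) [ 48.1  55.7 253.1] lean 27.7 xdirex -0.023 z.ex 1.0 F [-0.2 -0.4 -0.7] open 0.0855 q [-0.21 -0.02  1.73  0.49  1.46 -0.06] rad 199.0 ang 1.287
turn units [ 4.12 -1.05 -0.22] tool tgt x
shift units [-0.6  -2.27 -2.34] TCP tgt [ 0.582 -0.045  0.343]
```

Call:
carry_out(
  increments=[
    [[0.8, -0.2, 0], [-0.11, -0.5, -0.35], 1],
    [[0.8, -0.2, 0], [-0.11, -0.48, -0.38], 1],
    [[0.8, -0.2, 0], [-0.1, -0.45, -0.42], 1],
    [[0.8, -0.2, 0], [-0.09, -0.42, -0.44], 0.7],
    [[0.8, -0.2, 0], [-0.09, -0.36, -0.44], 0.6],
    [[0, 0, 0], [0, 0, 0], 0.6],
  ],
)

```text
t: 29.95
tool_pos: [0.5847, -0.0425, 0.3515]
tool_rot: [0.829, 1.359, 0.549]
contact_force: [-0.2, 0.7, -0.6]
opening: 0.0511
```

```bash
python3 look.py pics/g22.png
```

```text
t 30.05 grasp(cradle mm) [ 50.1  61.7 256.8] lean 51.4 xdirex -0.014 z.ex 1.0 F [ 0.4  0.1 -0.4] open 0.051 q [-0.34  0.02  1.8   0.89  1.52 -0.29] rad 204.4 ang 1.264
[316 208] [286 234]
(np.float64(317.82191780821915), np.float64(210.02739726027397), np.int64(73)) (np.float64(288.8690476190476), np.float64(234.95238095238096), np.int64(84))
knob [ 50.8  57.4 250.2] err 0.0019 rad 196.72044492481714 psi 1.274914929028664 in tool mm [155.8  -7.9   0.5]
```

View pics/g22.png

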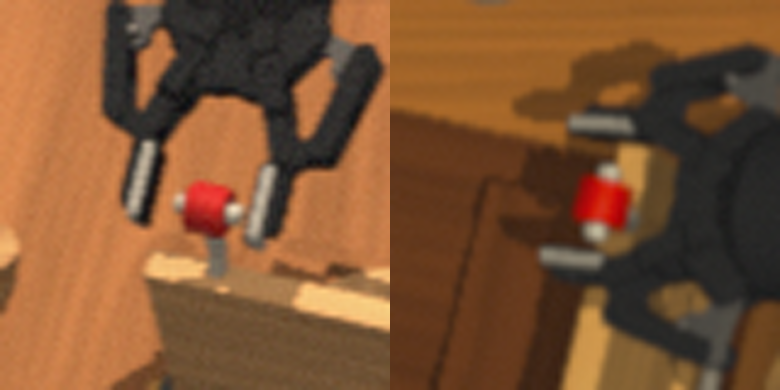

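Call:
carry_out(
  increments=[
    [[0, 0, 0], [-0.05, -0.22, -0.3], 0.5],
    [[0, 0, 0], [0, 0, 0], 0.5],
    [[0, 0, 0], [0, 0, 0], 0],
    [[0, 0, 0], [0, 0, 0], 0],
    [[0, 0, 0], [0, 0, 0], 0],
    [[0, 0, 0], [0, 0, 0], 0],
  ],
  squeeze=120,
)

```text
t: 30.65
tool_pos: [0.584, -0.044, 0.3501]
tool_rot: [0.816, 1.364, 0.553]
contact_force: [-0.3, -1.3, -1.3]
opening: 0.0277
```

```bash
python3 look.py pics/g23.png; python3 arc2.py 8 -.07 38 195 .012
```

```text
t 30.75 grasp(cradle mm) [ 48.1  58.8 252.7] lean 51.1 xdirex -0.022 z.ex 0.999 F [ 0.6 -1.2 -0.6] open 0.0279 q [-0.34  0.03  1.8   0.88  1.52 -0.3 ] rad 199.5 ang 1.272
[318 209] [287 236]
(np.float64(317.4788732394366), np.float64(210.28169014084506), np.int64(71)) (np.float64(288.07865168539325), np.float64(235.08988764044943), np.int64(89))
knob [ 50.5  59.  250.7] err 0.0009 rad 197.67654156641754 psi 1.2676500318582922 in tool mm [156.4  -1.5   2.4]
t 30.75 grasp(cradle mm) [ 48.1  58.8 252.7] lean 51.1 xdirex -0.022 z.ex 0.999 F [ 0.6 -1.2 -0.6] open 0.0279 q [-0.34  0.03  1.8   0.88  1.52 -0.3 ] rad 199.5 ang 1.272
[[-0.12,0.03,0],[0.14,0.62,-0.37],0]
[[-0.12,0.03,0],[0.15,0.67,-0.20],0]
[[-0.12,0.03,0],[0.15,0.65,-0.24],0]
[[-0.12,0.03,0],[0.14,0.63,-0.28],0]
[[-0.12,0.03,0],[0.14,0.60,-0.32],0]
[[-0.12,0.03,0],[0.13,0.58,-0.36],0]
[[-0.12,0.03,0],[0.12,0.55,-0.40],0]
[[-0.12,0.03,0],[0.12,0.52,-0.43],0]
psi end 0.712
```

Call:
carry_out(
  increments=[
    [[-0.12, 0.03, 0], [0.15, 0.67, -0.18], 0],
    [[-0.12, 0.03, 0], [0.15, 0.67, -0.2], 0],
    [[-0.12, 0.03, 0], [0.15, 0.65, -0.24], 0],
    [[-0.12, 0.03, 0], [0.14, 0.63, -0.28], 0],
    [[-0.12, 0.03, 0], [0.14, 0.6, -0.32], 0],
    [[-0.12, 0.03, 0], [0.13, 0.58, -0.36], 0],
  ],
)

```text
t: 31.35
tool_pos: [0.6024, 0.0359, 0.3179]
tool_rot: [0.756, 1.393, 0.487]
contact_force: [-0.0, -4.8, 0.8]
opening: 0.0276
```

```bash
python3 look.py pics/g24.png; python3 arc2.py 8 -.07 38 197 .012
```

```text
t 31.45 grasp(cradle mm) [ 48.6 132.8 210.2] lean 46.3 xdirex -0.021 z.ex 0.999 F [ 2.1 -1.2 -0.6] open 0.0275 q [-0.19  0.07  1.8   0.83  1.36 -0.23] rad 199.0 ang 0.84
[307 243] [256 231]
(np.float64(306.6835443037975), np.float64(244.16455696202533), np.int64(79)) (np.float64(256.6629213483146), np.float64(230.20224719101122), np.int64(89))
knob [ 51.1 132.8 208.6] err 0.0018 rad 197.81836861149705 psi 0.8347784341999515 in tool mm [156.   -1.2   2.5]
t 31.45 grasp(cradle mm) [ 48.6 132.8 210.2] lean 46.3 xdirex -0.021 z.ex 0.999 F [ 2.1 -1.2 -0.6] open 0.0275 q [-0.19  0.07  1.8   0.83  1.36 -0.23] rad 199.0 ang 0.84
[[-0.12,0.03,0],[0.11,0.48,-0.49],0]
[[-0.12,0.03,0],[0.12,0.51,-0.45],0]
[[-0.12,0.03,0],[0.11,0.48,-0.48],0]
[[-0.12,0.03,0],[0.10,0.44,-0.51],0]
[[-0.12,0.03,0],[0.09,0.40,-0.53],0]
[[-0.12,0.03,0],[0.08,0.36,-0.56],0]
[[-0.12,0.03,0],[0.07,0.32,-0.58],0]
[[-0.12,0.03,0],[0.06,0.28,-0.59],0]
psi end 0.28
```

View pics/g24.png

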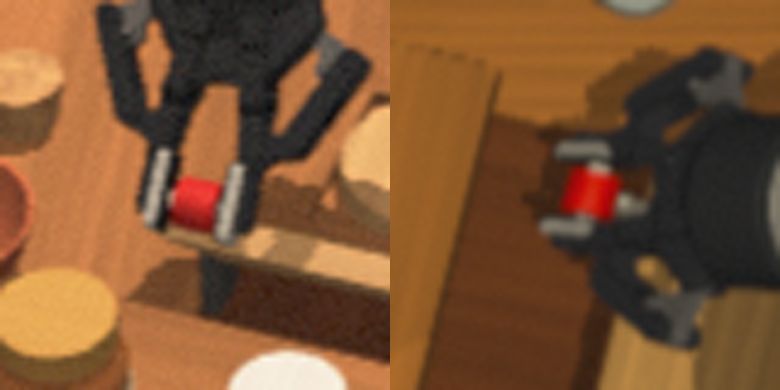

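No creep, and the knob is centred at (197,203). Continuing.

Call:
carry_out(
  increments=[
    [[-0.05, 0, 0], [0.12, 0.52, -0.43], 0],
    [[-0.1, 0.03, 0], [0.12, 0.51, -0.45], 0],
    [[-0.1, 0.03, 0], [0.11, 0.48, -0.48], 0],
    [[-0.1, 0.03, 0], [0.1, 0.44, -0.51], 0],
    [[-0.1, 0.03, 0], [0.09, 0.4, -0.53], 0],
  ],
)

```text
t: 31.95
tool_pos: [0.614, 0.0847, 0.2682]
tool_rot: [0.721, 1.412, 0.448]
contact_force: [-2.5, -3.0, 3.8]
opening: 0.0277
```

```bash
python3 look.py pics/g25.png; python3 arc2.py 8 -.07 38 197 .012
```

```text
t 32.05 grasp(cradle mm) [ 48.8 177.4 154.7] lean 43.4 xdirex -0.023 z.ex 0.999 F [2.  1.8 1.1] open 0.0275 q [-0.1   0.15  1.8   0.81  1.24 -0.21] rad 200.2 ang 0.481
[301 274] [240 230]
None (np.float64(241.72727272727272), np.float64(229.62337662337663), np.int64(77))
t 32.05 grasp(cradle mm) [ 48.8 177.4 154.7] lean 43.4 xdirex -0.023 z.ex 0.999 F [2.  1.8 1.1] open 0.0275 q [-0.1   0.15  1.8   0.81  1.24 -0.21] rad 200.2 ang 0.481
[[-0.12,0.03,0],[0.05,0.22,-0.63],0]
[[-0.12,0.03,0],[0.07,0.31,-0.58],0]
[[-0.12,0.03,0],[0.06,0.27,-0.60],0]
[[-0.12,0.03,0],[0.05,0.23,-0.61],0]
[[-0.12,0.03,0],[0.04,0.18,-0.62],0]
[[-0.12,0.03,0],[0.03,0.13,-0.63],0]
[[-0.12,0.03,0],[0.02,0.09,-0.63],0]
[[-0.11,0.02,0],[0.01,0.04,-0.64],0]
psi end -0.079
```

Call:
carry_out(
  increments=[
    [[0, 0, 0], [0.06, 0.28, -0.63], 0],
    [[0, 0, 0], [0.06, 0.26, -0.63], 0],
    [[0, 0, 0], [0.05, 0.22, -0.65], 0],
    [[-0.1, 0.03, 0], [0.05, 0.21, -0.63], 0],
    [[-0.1, 0.03, 0], [0.04, 0.16, -0.63], 0],
  ],
)

```text
t: 32.55
tool_pos: [0.6197, 0.1085, 0.2027]
tool_rot: [0.704, 1.421, 0.433]
contact_force: [-2.2, -4.3, 3.3]
opening: 0.0276
```

```bash
python3 look.py pics/g26.png; python3 arc2.py 4 -.06 38 197 .012
```

```text
t 32.65 grasp(cradle mm) [ 48.9 198.9  86.6] lean 42.2 xdirex -0.025 z.ex 0.999 F [ 2.1 -0.6  0.3] open 0.0274 q [-0.06  0.26  1.8   0.83  1.14 -0.26] rad 200.5 ang 0.123
[299 301] [235 233]
None (np.float64(237.73015873015873), np.float64(231.95238095238096), np.int64(63))
t 32.65 grasp(cradle mm) [ 48.9 198.9  86.6] lean 42.2 xdirex -0.025 z.ex 0.999 F [ 2.1 -0.6  0.3] open 0.0274 q [-0.06  0.26  1.8   0.83  1.14 -0.26] rad 200.5 ang 0.123
[[-0.12,0.03,0],[-0.01,-0.05,-0.55],0]
[[-0.12,0.03,0],[0.02,0.09,-0.53],0]
[[-0.12,0.03,0],[0.01,0.05,-0.53],0]
[[-0.12,0.03,0],[0.00,0.02,-0.53],0]
psi end -0.117
```

View pics/g26.png

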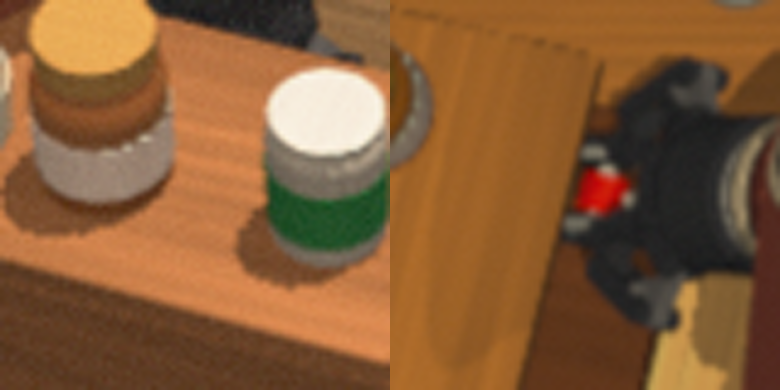

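The red knob is still held at (603,190) in the crop. Now the final drop and press.

Call:
carry_out(
  increments=[
    [[-0.1, 0.03, 0], [0.02, 0.08, -0.5], 0],
    [[-0.1, 0.03, 0], [0.02, 0.07, -0.5], 0],
    [[0, 0, 0], [0, 0, -0.4], 0],
    [[0, 0, 0], [0, 0, -0.3], 0],
  ],
)

```text
t: 33.05
tool_pos: [0.6233, 0.1116, 0.1796]
tool_rot: [0.693, 1.437, 0.441]
contact_force: [-22.8, -22.7, 37.8]
opening: 0.0278
```

```bash
python3 s.py; python3 plane.py -.08 .08 .14 .148 .062; python3 plane.py -.08 0 .03 .14 .060
```

```text
t 33.05 grasp(cradle mm) [ 49.  202.   64.3] lean 41.9 xdirex -0.042 z.ex 0.998 F [-17.3 -27.1  37.8] open 0.0278 q [-0.05  0.3   1.79  0.83  1.12 -0.29] rad 202.0 ang 0.011
side slope x,y [3.13315391e-05 1.15347360e+00] z at mid 0.06273789660491925 n 591 std 0.0024815334643493677
top slope x,y [ 0.31187491 -5.44508445] z at mid 0.07659333783107336 n 579 std 0.013636616706874806
side slope x,y [0.06298421 0.78760606] z at mid 0.0895122907357439 n 542 std 0.012078720517028201
top slope x,y [ 0.16819794 -3.32742886] z at mid 0.20335761512500983 n 547 std 0.04224762728343029
```

Hard stop felt (38 N). I'll release and retreat along the tool axis.

Call:
carry_out(
  increments=[
    [[0, 0, 0], [0, 0, 0], 0],
    [[0, 0, 0], [0, 0, 0], 1],
    [[0, 0, 0], [0, 0, 0], 1],
    [[0, 0, 0], [0, 0, 0], 1],
    [[0, 0, 0], [0, 0, 0], 1],
    [[0, 0, 0], [0, 0, 0], 1],
    [[0, 0, 0], [-0.1, -0.5, 0.55], 1],
    [[0, 0, 0], [-0.1, -0.5, 0.55], 1],
  ],
)

```text
t: 34.05
tool_pos: [0.6172, 0.0916, 0.1989]
tool_rot: [0.695, 1.444, 0.44]
contact_force: [-0.4, -0.2, -0.2]
opening: 0.0853
```

Call:
carry_out(
  increments=[
    [[0, 0, 0], [-0.1, -0.5, 0.6], 1],
    [[0, 0, 0], [-0.1, -0.5, 0.6], 1],
    [[0, 0, 0], [-0.1, -0.5, 0.6], 1],
    [[0, 0, 0], [-0.1, -0.5, 0.8], 1],
    [[0, 0, 0], [-0.1, -0.4, 0.9], 1],
    [[0, 0, 0], [-0.3, -0.4, 0.9], 1],
    [[0, 0, 0], [-0.4, -0.4, 0.9], 1],
    [[0, 0, 0], [-0.4, -0.4, 0.9], 1],
  ],
)

```text
t: 34.85
tool_pos: [0.5833, 0.0099, 0.3362]
tool_rot: [0.695, 1.436, 0.437]
contact_force: [0.5, 0.2, -1.0]
opening: 0.0857
```

Call:
carry_out(
  increments=[
    [[0, 0, 0], [-0.3, -1, 0.5], 1],
    [[0, 0, 0], [-0.4, -1, 0.4], 1],
    [[0, 0, 0], [-0.5, -1, 0], 1],
    [[0, 0, 0], [-0.5, -1, 0], 1],
    [[0, 0, 0], [-0.5, -1, 0], 1],
    [[0, 0, 0], [-0.5, -1, 0], 1],
    [[0, 0, 0], [-0.5, -1, 0], 1],
    [[0, 0, 0], [-0.4, -1, 0], 1],
  ],
)

```text
t: 35.65
tool_pos: [0.5053, -0.16, 0.371]
tool_rot: [0.684, 1.419, 0.433]
contact_force: [-0.1, -0.2, -0.2]
opening: 0.0852
```

Call:
carry_out(
  increments=[
    [[0, 0, 0], [-0.3, -1, 0], 1],
    [[0, 0, 0], [-0.3, -1, 0], 1],
    [[0, 0, 0], [-0.3, -1, 0], 1],
    [[0, 0, 0], [-0.3, -1, 0], 1],
    [[0, 0, 0], [-0.3, -1, 0], 1],
    [[0, 0, 0], [0, -1, 0], 1],
    [[0, 0, 0], [0, -0.5, 0], 1],
    [[0, 0, 0], [0, 0, 0], 1],
  ],
)

```text
t: 36.45
tool_pos: [0.4687, -0.3013, 0.3803]
tool_rot: [0.681, 1.409, 0.422]
contact_force: [-0.9, -0.3, 0.1]
opening: 0.0854
```

```bash
python3 s.py; python3 plane.py -.08 .08 .140 .148 .062; python3 plane.py -.08 .08 -.148 -.140 .062;  python3 - <<'E'
from h import *
b=[]
for n in("side","top"):
    im,d=get_image(n); b.append(cv2.resize(im[170:340,200:400],(400,340),interpolation=cv2.INTER_CUBIC))
    cv2.imwrite(f"pics/{n}_end.png",im)
    for q in("head_center","head","tray_knob","cover_knob","cover_nest"): print(n,q,[(np.round(r["centre"],1),round(r["p"],2)) for r in tip_of(n,q)[:2]])
cv2.imwrite("pics/end.png",np.hstack(b))
for nm,X in(("cover_nest",[0,-.0805,.053]),("headtop",[0,-.0805,.071]),("rk",[.05,.195,.062]),("bk",[-.05,-.195,.062])): print(nm,[np.round(proj(n,W(X)),1) for n in("side","top")])
E
```

```text
t 36.45 grasp(cradle mm) [  -5.8 -236.3  263.5] lean 41.1 xdirex -0.01 z.ex 0.999 F [-0.8 -0.5  0.1] open 0.0854 q [-0.81 -0.    1.76  0.59  1.8  -0.62] rad 310.6 ang 2.435
side slope x,y [-0.00159452  1.15279586] z at mid 0.0626579696955649 n 611 std 0.0024880078488348583
top slope x,y [ 0.00474028 -0.21376845] z at mid 0.06369402340899262 n 538 std 0.0020802540311298597
side slope x,y [2.52913836e-04 8.03988236e-01] z at mid 0.06176503536765937 n 597 std 0.0017605989319007043
top slope x,y [0.00535479 0.09984831] z at mid 0.06167793149233274 n 547 std 0.0023372130490645166
side head_center [(array([355.6, 234.7]), 0.87)]
side head [(array([356.4, 234.8]), 0.77)]
side tray_knob [(array([357.4, 238.4]), 0.68)]
side cover_knob [(array([385.6, 217. ]), 0.66)]
side cover_nest [(array([354.3, 240.9]), 0.81)]
top head_center [(array([341.8, 282.1]), 0.87)]
top head [(array([345.8, 276.9]), 0.78)]
top tray_knob [(array([237.3, 231.4]), 0.97), (array([308.1, 275.1]), 0.54)]
top cover_knob [(array([382.6, 312.7]), 0.8), (array([518.6, 278.8]), 0.74)]
top cover_nest []
cover_nest [array([355.2, 240.3]), array([343.6, 279.1])]
headtop [array([355.3, 235.3]), array([343.9, 278.6])]
rk [array([299.8, 306.9]), array([238.9, 234.7])]
bk [array([384.8, 215.6]), array([385.9, 309.5])]
```

View pics/end.png

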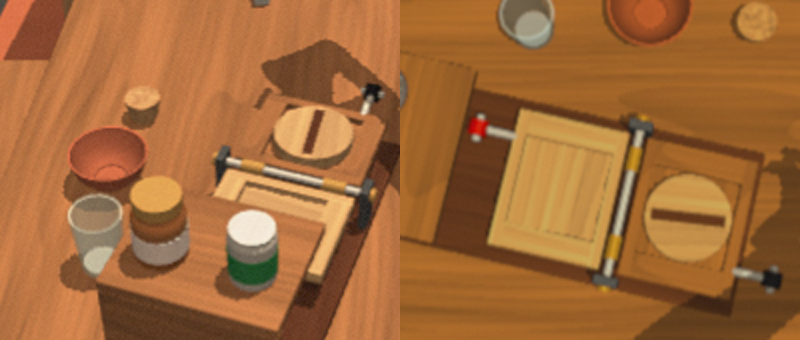

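```bash
python3 plane.py -.03 .03 -.11 -.05 .073; python3 plane.py -.045 .045 .035 .125 .053; python3 -c "
from station import *; print(get_obs()['contact_force']); finish_job()"
```

```text
side slope x,y [0.01139573 0.00884057] z at mid 0.07243830706957889 n 545 std 0.0017571543532052738
top slope x,y [-0.00179692  0.00228473] z at mid 0.07300984859478066 n 557 std 0.0022892055321169055
side slope x,y [0.02611536 0.86078621] z at mid 0.0840827295110441 n 558 std 0.009495110635537797
top slope x,y [-0.00766796  0.01618242] z at mid 0.05397863875662044 n 539 std 0.0019600479856700546
[ 0.14869401 -0.35978697  0.59740301]
the job is handed in; nothing more can be done
```

I turned the barrel head over and handed the job in at about 37 s. The head lies varnished side down in the cover's nest, and the empty tray is folded back flat on its own side. `finish_job` gave no verdict, so this rests on my own checks.

- **Method:** I pinched the black knob and shut the cover to its stop, at about 50 N for a moment. Then I swung tray, head and cover over by the red knob, pressed to the stop, and folded the tray back to its stop.
- **What went wrong:** During the swing over, the pins crept sideways in the pads twice. The second time the pads slipped off the knob. The leaves stayed shut together, so I regrasped and from then on turned the tool with the leaf.
- **Last checks:**
  - Both leaf edges measured 62–64 mm high against a nominal 62 mm.
  - The barrel head's bare, striped face is up, with its top 72–73 mm high. It tilts at most about 0.015 rad and sits within a few mm of the nest centre.
  - The bystanders I could see (jar, tin, tumbler, bowl and cork) looked unmoved. I did not measure them, and the hammer and bottle were outside the last crop.
  - The arm was clear, with no contact force beyond noise.
- **Checks that disagreed:**
  - With tray and cover lying together on the other side, the knob read about 5 mm high (3.115 rad against a limit of 3.107). Depth put that leaf flat to within 0.011 rad.
  - The side camera's depth readings of the tray were spoiled by the shelf in front of it, so for the tray I relied on the top view.

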